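Lay freshly glued counterweights heavy end down in the curing drawer

TASK

Every orange counterweight cartridge on the counter has a heavy slug freshly glued into one end, which you can only tell by lifting it and feeling or seeing which end dips. Pull the curing drawer all the way out, lay each cartridge in a channel of its own on the sloped cradle with the heavy end at the low end of the slope (next to the drawer's front) so that the slug cures seated, and when all are in, shut the drawer fully. Leave everything else on the counter where it is.

Things in the scene. Friction and masses are not known exactly. Their poses are not given: they have to be found in the camera images.
- cradle (a point): sloped plywood cradle fixed in the drawer, moving with it. Origin: centre of its upper surface; z normal to it, x up the slope (22 degrees) away from the drawer's front, so the low end is at the front; y across. Four channels along x at y = -99, -33, 33, 99 mm. Lips 14 mm high at both ends leave 132 mm between them. A cartridge in a channel has its axis 15 mm above the surface
- drawer (a joint): how far the drawer of the blue curing cabinet is out, m: 0 shut, 0.16 fully out; slides horizontally towards the robot (direction of the cradle's -x), needs about 3 N, stays where left. From 0.15 out, the whole cradle is clear of the cabinet (310 mm wide, 130 mm high, roofed). The white drawer front is 75 mm high, 12 mm thick
- pull_tab (a point): red upright tab on the middle of the drawer's front, to pinch from above: 12 mm thick across the slide, 50 mm long out from the front, from 40 to 72 mm above the counter. The point lies in the tab, 28 mm before the front's outer face, 60 mm above the counter. x points along the slide, inwards
- channel1 (a point): channel 1 of the cradle (y = -99 mm): centre of its bottom surface, axes as the cradle's. 44 mm wide between wooden ribs 16 mm high, which stand only near the ends (34 to 66 mm from this point), leaving room for fingers beside the middle
- channel2 (a point): channel 2 of the cradle (y = -33 mm): centre of its bottom surface, axes as the cradle's. 44 mm wide between wooden ribs 16 mm high, which stand only near the ends (34 to 66 mm from this point), leaving room for fingers beside the middle
- channel3 (a point): channel 3 of the cradle (y = 33 mm): centre of its bottom surface, axes as the cradle's. 44 mm wide between wooden ribs 16 mm high, which stand only near the ends (34 to 66 mm from this point), leaving room for fingers beside the middle
- channel4 (a point): channel 4 of the cradle (y = 99 mm): centre of its bottom surface, axes as the cradle's. 44 mm wide between wooden ribs 16 mm high, which stand only near the ends (34 to 66 mm from this point), leaving room for fingers beside the middle
- cart1_mid (a point): counterweight cartridge 1 (None if absent or held): orange tube, diameter 24 mm, a 30 x 30 mm square dark cap 14 mm long on each end; 120 mm long, 240 to 375 g. A slug hidden in one cap puts the centre of mass about 40 mm from the middle, towards it; the ends look alike and the sign of x does not tell. Point at the centre, on the axis (15 mm above the counter when lying); x runs along the tube
- cart2_mid (a point): counterweight cartridge 2 (None if absent or held): orange tube, diameter 24 mm, a 30 x 30 mm square dark cap 14 mm long on each end; 120 mm long, 240 to 375 g. A slug hidden in one cap puts the centre of mass about 40 mm from the middle, towards it; the ends look alike and the sign of x does not tell. Point at the centre, on the axis (15 mm above the counter when lying); x runs along the tube
- cart3_mid (a point): counterweight cartridge 3 (None if absent or held): orange tube, diameter 24 mm, a 30 x 30 mm square dark cap 14 mm long on each end; 120 mm long, 240 to 375 g. A slug hidden in one cap puts the centre of mass about 40 mm from the middle, towards it; the ends look alike and the sign of x does not tell. Point at the centre, on the axis (15 mm above the counter when lying); x runs along the tube
- cart4_mid (a point): counterweight cartridge 4 (None if absent or held): orange tube, diameter 24 mm, a 30 x 30 mm square dark cap 14 mm long on each end; 120 mm long, 240 to 375 g. A slug hidden in one cap puts the centre of mass about 40 mm from the middle, towards it; the ends look alike and the sign of x does not tell. Point at the centre, on the axis (15 mm above the counter when lying); x runs along the tube
- canister_mid (a point): tall tin canister with knurled screw lid, 98 mm across, 154 mm high, centre half-way up; a bystander
- grip_a_mid (a point): green rubber club grip, 265 mm long, 32 mm thick, lying; its centre; a bystander
- grip_b_mid (a point): green rubber club grip like the other; a bystander
- remover_mid (a point): black steel hook-billed grip remover, 200 mm long, 22 mm thick, lying; middle; a bystander
- driver_head_mid (a point): glossy persimmon driver head, 108 mm across, 60 mm high with a neck up to 90 mm; centre; a bystander
- tape_mid (a point): roll of paper tape, 64 mm across, 25 mm high, lying flat; centre; a bystander
- epoxy_mid (a point): amber epoxy jar, 60 mm across, 56 mm high; centre; a bystander
Not all that is in view belongs to the job. Leave any purple or red look-alike of the part that bears cart3_mid alone.

How it is judged:
By the outcome, as a careful person would: the job done as asked, in the order asked, and still so for the second after the job is handed in, with the robot touching nothing.
Of cart1, cart2, cart3, cart4 only 3 to 4 are there at a start; the rules pass over those that are not, and their reading is None.
At some moment in a run one of cart1, cart2, cart3, cart4 may be knocked a few centimetres aside while the robot is not near it.
Once in a run the grip may slacken for a moment while it holds something.
It also fails if it takes over 210 s, if anything falls off the work surface, if the arm or the gripper's body presses on something with over 40 N, if the wrist force passes 120 N, or if a joint passes its speed limit or range.

ROBOT

A 6-joint arm with a two-finger parallel gripper is mounted at the origin on the work surface. World frame = base frame: x ahead of the robot, y to its left, z up, the work surface at z = 0. Lengths are in m, angles in rad, forces in N, time in s.
With the tool pointing down it reaches from about 0.3 to 0.875 m from the base axis. Payload 6.4 kg.
Tool frame: the origin (TCP) lies midway between the tips of the shut fingers; the grasp point (between the pads) lies 19 mm behind it; x points along the fingers, y is the direction in which the jaws open and shut, and the axes are right-handed (so a half turn about x gives the same grasp; the last joint's range is limited). The gripper opens to 85 mm and grips with 20 to 120 N. Pads are 22 mm wide; open, the fingers measure 114 mm over their backs; the gripper's body (76 mm by 85 mm) begins 54 mm behind the grasp point. The pads swing forward as they close: fully open they stand 13 mm farther back than shut.
Start: joints at [0.997, 0.181, 1.607, -0, 1.354, -0.206], TCP at [0.207, 0.537, 0.199] pointing down, gripper open.
Joint ranges: [-2.99, 2.99], [-0.89, 2.07], [0.3, 2.58], [-1.14, 4.28], [0, 2.63], [-3.12, 3.12]. Speed limits (rad/s): [2.57, 2.57, 3.01, 3.14, 3.14, 3.14].

INTERFACE

Orientations are given as a unit quaternion [w, x, y, z].
In Python, from bench import ctrl gives the robot as it stands.
- The arm moves only by the tool step_arm, never from a script. Its argument "motion" is a list of rows, each a list of 7 numbers: the shift along the tool's x, y, z in mm, then the turn, a rotation vector about the tool's x, y, z in degrees, then the closure in counts, from 0 (fully open) to 255 (shut). In form: [[tx, ty, tz, rx, ry, rz, hand], ...]. A call has 1 to 10 rows; each row is the pose to reach, as a shift and turn from the pose commanded when the call began, along the tool's axes at that moment; what a row does not reach only later rows make up. A row lasts 1/8 s, in which the tool goes at most 62.5 mm and 10.7 degrees, less where a joint would pass 70% of its speed; a pose out of reach is approached as far as the arm can. A call with a gripper value outside its range is refused whole. The fingers move at their own pace and stop on an object; the grip force is fixed at half the most. Time passes only in rows, so rows that repeat a pose let the fingers close. It gives the time, the measured TCP pose, the force and the opening at its end, in the units of the state.
- ctrl.get_obs(): the state, without advancing time (a new reading comes with each control period).
- ctrl.camera(name): name is "scene" or "side" or "wrist"; returns (picture, depth): 420x560x3 uint8, red, green, blue; 420x560 float32, m along the optical axis (not along the pixel's ray), 0 where there is no reading.
- ctrl.camera_info(name): a dict with "fx", "fy", "cx", "cy" (pixels), "T" (4x4, takes a point from camera to world coordinates); the wrist camera has in their place "hand_eye" (4x4, takes a point from camera to tool coordinates, whose origin is the TCP and whose axes are the tool frame's). Camera axes: x right, y down, z forward; pixel columns grow to the right and rows downward; lengths in m; the calibration is good to about 2 mm. A picture is of the moment at which its call begins: read the wrist's pose just before it. camera_info takes no time and is no camera call.
- ctrl.hand_in(): hands the job in, once; it reports no verdict.
The state is a dict: "time_s": time; "q": joint angles; "dq": joint speeds; "joint_efforts": joint torques, N m; "eef_pos": TCP position; "eef_rot": TCP orientation; "wrist_force": force on the tool from outside, world axes, zero at the start; "torque": the same for the moment, N m; "opening": opening from 0.0 (shut) to 1.0 (fully open).
Only numpy, scipy, OpenCV 4.12 (cv2) and the standard library are available. Lean on these libraries where they do the work, as an engineer would, in place of code of your own. Each camera call takes 0.05 s, during which the arm holds its last target. There are 200 camera calls.

## Working session

There is one attempt and no reset: what is moved stays moved. The work goes in short steps, Python scripts to look and compute and a tool call to move; the robot and the scene stay as the last step left them, time stands still between calls to the robot, and variables do not carry over. Pictures are saved under pics/ and viewed, about 12 in all and at most 16, crops included, and the job is handed in when it is done.

Besides the shell and the picture viewer there is one more tool, called after "Call:" as name([rows], argument=value, ...), one row to a line, values as JSON. step_arm: Moves the arm, as the interface text tells. Its arguments: {"type":"object","properties":{"motion":{"type":"array","items":{"type":"array","items":{"type":"number"}}}},"required":["motion"]}

```bash
ls; mkdir -p pics
python3 - <<'E'
from bench import ctrl
import cv2,numpy as np
o=ctrl.get_obs(); print({k:np.round(v,3) for k,v in o.items()})
for n in ("scene","side"):
    p,d=ctrl.camera(n); np.savez(f"pics/{n}0.npz",p=p,d=d)
    cv2.imwrite(f"pics/{n}0.png",p[:,:,::-1]); i=ctrl.camera_info(n); print(n,{k:np.round(v,3).tolist() for k,v in i.items()})
print(ctrl.camera_info("wrist"))
E
```

```text
pics
{'time_s': np.float64(0.0), 'q': array([ 0.997,  0.182,  1.608,  0.   ,  1.354, -0.206]), 'dq': array([ 0.001,  0.001,  0.001,  0.001, -0.001, -0.002]), 'joint_efforts': array([-1.0000e-03, -4.4488e+01, -3.5133e+01, -0.0000e+00,  9.0000e-03,
        0.0000e+00]), 'eef_pos': array([0.206, 0.536, 0.198]), 'eef_rot': array([ 0.695,  0.129,  0.695, -0.13 ]), 'wrist_force': array([-0.266,  0.895, -0.133]), 'torque': array([0.007, 0.004, 0.006]), 'opening': np.float64(1.004)}
scene {'fx': 402.271, 'fy': 402.271, 'cx': 280.441, 'cy': 211.665, 'T': [[0.637, 0.427, -0.641, 1.273], [0.77, -0.377, 0.515, -0.629], [-0.022, -0.822, -0.569, 0.765], [0.0, 0.0, 0.0, 1.0]]}
side {'fx': 520.358, 'fy': 520.358, 'cx': 282.427, 'cy': 204.257, 'T': [[-0.976, -0.146, 0.163, 0.215], [-0.218, 0.702, -0.678, 1.255], [-0.015, -0.697, -0.717, 1.413], [0.0, 0.0, 0.0, 1.0]]}
{'fx': 357.52630337890366, 'fy': 357.52630337890366, 'cx': 282.09993567388403, 'cy': 214.05013300582425, 'hand_eye': array([[ 4.30801572e-05, -3.23869493e-01,  9.46101765e-01,
        -1.75352966e-01],
       [ 9.99999996e-01,  8.75802293e-05, -1.55539215e-05,
        -2.48892746e-04],
       [-7.78223688e-05,  9.46101762e-01,  3.23869496e-01,
        -8.37019375e-02],
       [ 0.00000000e+00,  0.00000000e+00,  0.00000000e+00,
         1.00000000e+00]])}
```

View pics/scene0.png

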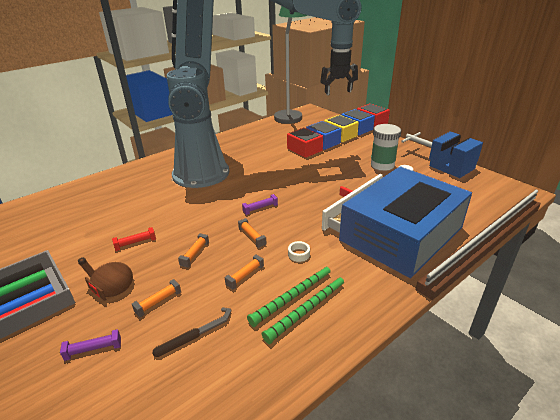

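View pics/side0.png

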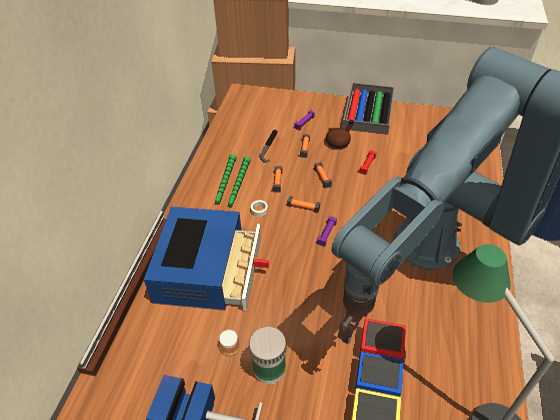

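Four orange cartridges in view: scene (252,233), (194,250), (245,272), (157,298). The purple ones at (260,204) and (90,345) and the red one at (134,239) are look-alikes. The red tab is at scene (346,191) and side (262,263).

```bash
cat > h.py <<'E'
from bench import ctrl
import cv2,numpy as np
from scipy.spatial.transform import Rotation as R
def rot(o): q=o["eef_rot"]; return R.from_quat([q[1],q[2],q[3],q[0]])
def snap(n):
    o=ctrl.get_obs(); i=ctrl.camera_info(n); p,d=ctrl.camera(n)
    if n=="wrist":
        T=np.eye(4); T[:3,:3]=rot(o).as_matrix(); T[:3,3]=o["eef_pos"]; T=T@i["hand_eye"]
    else: T=i["T"]
    return p,d,cloud(d,i,T),i,T
def cloud(d,i,T):
    v,u=np.mgrid[:d.shape[0],:d.shape[1]]
    P=np.stack([(u-i["cx"])/i["fx"]*d,(v-i["cy"])/i["fy"]*d,d],-1)@T[:3,:3].T+T[:3,3]
    P[d==0]=np.nan; return P
def comps(mask,amin=40):
    n,l,s,c=cv2.connectedComponentsWithStats(mask.astype(np.uint8))
    return [(l==k,s[k,4],c[k]) for k in range(1,n) if s[k,4]>amin]
def orange(p):
    h=cv2.cvtColor(p,cv2.COLOR_RGB2HSV); return (h[...,0]>8)&(h[...,0]<20)&(h[...,1]>185)&(h[...,2]>150)
def fit(P):
    "centre, direction of tube from its visible points"
    P=P[np.isfinite(P).all(-1)]; xy=P[:,:2]
    (c,s,a)=cv2.minAreaRect((xy*1000).astype(np.float32))
    b=cv2.boxPoints((c,s,a)); e=b[1]-b[0],b[2]-b[1]; e=max(e,key=np.linalg.norm)
    return np.array(c)/1000,np.degrees(np.arctan2(e[1],e[0]))%180,sorted(s),np.nanmax(P[:,2])
def tool(o,w):
    "world vector (m) to tool mm"
    return rot(o).inv().apply(w)*1000
E
python3 - <<'E'
from h import *
for n in ("scene","side"):
    z=np.load(f"pics/{n}0.npz"); p,d=z["p"],z["d"]; i=ctrl.camera_info(n); P=cloud(d,i,i["T"])
    print(n)
    for m,a,c in comps(orange(p)&(P[...,2]<.05)&(P[...,2]>0)):
        ce,an,s,h=fit(P[m]); print(" orange",np.round(c),a,np.round(ce,3),round(an),np.round(s),round(h,3))
    h=cv2.cvtColor(p,cv2.COLOR_RGB2HSV)
    red=((h[...,0]<6)|(h[...,0]>174))&(h[...,1]>170)&(h[...,2]>100)
    for m,a,c in comps(red&(P[...,2]<.1),20):
        Q=P[m]; print(" red",np.round(c),a,np.round(np.nanmin(Q,0),3),np.round(np.nanmax(Q,0),3))
    blue=(h[...,0]>100)&(h[...,0]<120)&(h[...,1]>150)
    for m,a,c in comps(blue,2000):
        Q=P[m&(abs(P[...,2]-.13)<.006)]; 
        if len(Q)>500: print(" blue",np.round(c),fit(Q))
    wh=(h[...,1]<70)&(h[...,2]>150)&(P[...,2]<.09)&(P[...,2]>.02)
    for m,a,c in comps(wh,60):
        Q=P[m]; print(" white",np.round(c),a,fit(Q))
    # tall things map
    for nm,px in dict(scene=dict(can=(387,148),tape=(298,252)),side=dict(can=(268,340),epoxy=(228,340),tape=(259,208)))[n].items():
        print(nm,np.round(P[px[1],px[0]],3))
E
```

```text
scene
 orange [250. 230.] 141 [ 0.452 -0.091] 176 [22. 89.] 0.03
 orange [195. 247.] 168 [ 0.406 -0.266] 122 [38. 88.] 0.03
 orange [245. 270.] 248 [ 0.584 -0.202] 113 [38. 97.] 0.032
 orange [157. 297.] 343 [ 0.505 -0.427] 94 [47. 93.] 0.031
 red [379. 116.] 217 [-0.684  0.822 -0.354] [0.184 1.738 0.075]
 red [304. 145.] 581 [ 0.058  0.382 -0.001] [0.183 0.489 0.072]
 red [344. 191.] 80 [0.51  0.234 0.041] [0.554 0.249 0.075]
 red [133. 239.] 369 [ 0.218 -0.435  0.001] [ 0.277 -0.315  0.035]
 red [ 94. 288.] 37 [ 0.369 -0.547  0.011] [ 0.413 -0.538  0.042]
 red [ 27. 304.] 137 [ 0.343 -0.743  0.033] [ 0.355 -0.622  0.04 ]
 blue [409. 203.] (array([0.74833197, 0.263026  ]), np.float32(96.26739), [239.14918518066406, 307.8614196777344], np.float64(0.13412779797648688))
 white [109.  68.] 123 (array([-1.5764408 ,  0.22925014]), np.float32(105.466896), [49.53407287597656, 91.60525512695312], np.float64(0.0896418797655274))
 white [47. 79.] 1181 (array([-1.57646143, -0.13605612]), np.float32(90.62834), [55.75828552246094, 571.5277099609375], np.float64(0.08992202451169506))
 white [417. 
[... 1932 characters left out ...]
68326188607))
 white [120. 290.] 470 (array([0.94908246, 0.40147638]), np.float32(90.0704), [35.26054382324219, 601.9932250976562], np.float64(0.076338450666245))
 white [249. 264.] 322 (array([0.56848676, 0.24814481]), np.float32(108.95041), [81.89916229248047, 317.3324279785156], np.float64(0.08505232887436387))
 white [228. 338.] 233 (array([0.55963965, 0.53247632]), np.float32(105.72077), [47.10151672363281, 53.953041076660156], np.float64(0.06359654852375018))
 white [220. 416.] 179 (array([0.49710178, 0.76170624]), np.float32(0.750454), [18.495548248291016, 103.4066390991211], np.float64(0.07577769369694853))
can [0.427 0.568 0.152]
epoxy [0.557 0.541 0.058]
tape [ 0.618 -0.046 -0.   ]
```

```bash
cat >> h.py <<'E'
def frame(yaw,tilt=0,flip=False):
    """tool orientation: tool z horizontal heading yaw (deg), x down, y = to left of heading.
    tilt: slope angle along the heading (deg, up positive): the tool is rotated so that z climbs by tilt"""
    c,s=np.cos(np.radians(yaw)),np.sin(np.radians(yaw))
    M=np.array([[0,-s,c],[0,c,s],[-1,0,0.]])
    m=R.from_matrix(M)
    return R.from_rotvec(np.radians(-tilt)*np.array([-s,c,0]))*m
def go(p,Rt,show=True):
    o=ctrl.get_obs(); r=rot(o)
    t=r.inv().apply(np.array(p)-o["eef_pos"])*1000; w=np.degrees((r.inv()*Rt).as_rotvec())
    print("t",np.round(o["time_s"],2),"GO shift",np.round(t,1),"turn",np.round(w,1)); return t,w
E
python3 - <<'E'
from h import *
o=ctrl.get_obs(); print(np.round(rot(o).as_matrix(),3))
print(np.round(frame(0,22).as_matrix(),3))
go([.50,.24,.2],frame(6)); go([.50,.24,.2],frame(-174))
E
```

```text
[[-0.001  0.36   0.933]
 [-0.001  0.933 -0.36 ]
 [-1.    -0.002 -0.   ]]
[[ 0.375  0.     0.927]
 [ 0.     1.     0.   ]
 [-0.927  0.     0.375]]
t 0.1 GO shift [  -1.9 -170.7  380.4] turn [-27.1  -0.    0.1]
t 0.1 GO shift [  -1.9 -170.7  380.4] turn [1.529e+02 1.000e-01 1.000e-01]
```

Call:
step_arm([
  [0,-43,95,-7,0,0,0],
  [0,-85,190,-14,0,0,0],
  [0,-128,285,-21,0,0,0],
  [0,-171,380,-27,0,0,0],
  [0,-171,380,-27,0,0,0],
  [0,-171,380,-27,0,0,0],
  [0,-171,380,-27,0,0,0],
  [0,-171,380,-27,0,0,0],
  [0,-171,380,-27,0,0,0],
])

```text
time_s: 1.23
eef_pos: [0.4992, 0.2405, 0.1983]
eef_rot: [0.706, -0.036, 0.707, 0.036]
wrist_force: [-0.2, 0.6, -0.1]
opening: 0.997
```

Run:
```python
from h import *
p,d,P,i,T=snap("wrist"); cv2.imwrite("pics/w1.png",p[:,:,::-1]); np.savez("pics/w1.npz",p=p,P=P)
h=cv2.cvtColor(p,cv2.COLOR_RGB2HSV)
red=((h[...,0]<6)|(h[...,0]>174))&(h[...,1]>170)&(h[...,2]>80)
for m,a,c in comps(red,100):
    Q=P[m]; Q=Q[np.isfinite(Q).all(1)&(Q[:,2]>.066)]
    if len(Q)>20: print(a,c,fit(Q),Q.min(0),Q.max(0))
wh=(h[...,1]<70)&(h[...,2]>150)&(P[...,2]<.085)&(P[...,2]>.068)
for m,a,c in comps(wh,100): print("white",a,c,fit(P[m]))
```

```text
726 [283.94903581 225.72865014] (array([0.53364209, 0.24578293]), np.float32(5.7346487), [11.128082275390625, 48.14876174926758], np.float64(0.07480992744930737)) [0.50943526 0.23812834 0.06618752] [0.55759246 0.25313174 0.07480993]
white 163 [150.97546012 261.87730061] (array([0.57653809, 0.12639553]), np.float32(94.86146), [10.721356391906738, 14.451677322387695], np.float64(0.07746693686275119))
white 1387 [386.09589041 262.9185292 ] (array([0.55583789, 0.34199823]), np.float32(95.72442), [12.115754127502441, 120.27767181396484], np.float64(0.07739688351887147))
```

View pics/w1.png

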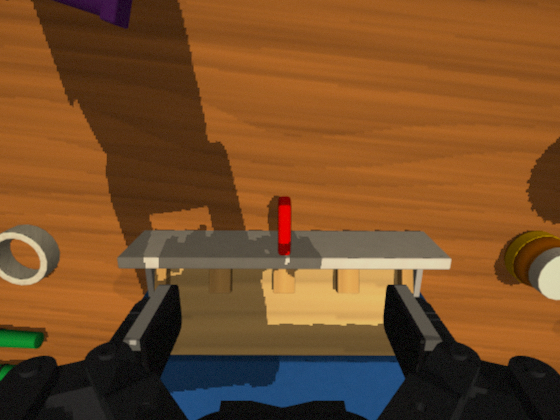

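Red tab at (284,226), front at row ~250; tab axis 5.7°, heights 3 mm high at worst.

Run:
```python
from h import *
go([.531,.2455,.042],frame(5.7))
print(ctrl.get_obs()["wrist_force"])
```

```text
t 1.27 GO shift [156.4   1.1  32.5] turn [ 0.3 -0.1 -0. ]
[-0.0787152   0.05378953  0.04232387]
```

Call:
step_arm([
  [0,1,32,0,0,0,0],
  [55,1,32,0,0,0,0],
  [110,1,32,0,0,0,0],
  [156,1,32,0,0,0,0],
  [156,1,32,0,0,0,255],
  [156,1,32,0,0,0,255],
  [156,1,32,0,0,0,255],
  [156,1,32,0,0,0,255],
  [156,1,32,0,0,0,255],
  [156,1,32,0,0,0,255],
])

```text
time_s: 2.52
eef_pos: [0.5318, 0.2446, 0.0432]
eef_rot: [0.706, -0.036, 0.706, 0.037]
wrist_force: [0.2, -0.2, -0.4]
opening: -0.002
```

Run:
```python
from h import *
print(ctrl.get_obs()["opening"])
p,d,P,i,T=snap("wrist"); cv2.imwrite("pics/w2.png",p[:,:,::-1])
```

```text
-0.002398749977136196
```

View pics/w2.png

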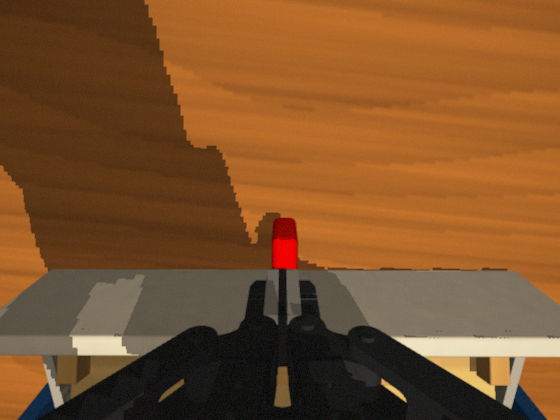

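Run:
```python
from h import *
p,d,P,i,T=snap("wrist"); cv2.imwrite("pics/w2c.png",cv2.resize(p[190:370,190:380,::-1],None,fx=4,fy=3.3,interpolation=cv2.INTER_NEAREST))
for v in range(215,345,10): print(v,p[v,284],np.round(P[v,284],3))
for u in range(240,330,6): print(u,p[300,u],np.round(P[300,u],3))
```

```text
215 [177 103  35] [0.523 0.245 0.001]
225 [134   9   0] [0.51  0.243 0.055]
235 [139   8   0] [0.51  0.243 0.067]
245 [241   0   0] [0.512 0.243 0.073]
255 [240   0   0] [0.517 0.244 0.073]
265 [242   2   0] [0.522 0.244 0.073]
275 [22 25 23] [0.52  0.244 0.085]
285 [23 21 22] [0.52  0.244 0.093]
295 [22 15 18] [0.521 0.244 0.1  ]
305 [10 10 14] [0.52  0.244 0.108]
315 [23 20 18] [0.521 0.244 0.113]
325 [23 20 16] [0.524 0.244 0.113]
335 [27 24 25] [0.529 0.245 0.113]
240 [96 86 71] [0.562 0.224 0.042]
246 [96 86 71] [0.562 0.227 0.041]
252 [14 15 10] [0.526 0.232 0.097]
258 [17 20 14] [0.527 0.234 0.095]
264 [53 49 42] [0.526 0.237 0.096]
270 [76 72 62] [0.521 0.239 0.104]
276 [79 72 65] [0.521 0.241 0.104]
282 [24 24 25] [0.521 0.243 0.104]
288 [105  97  85] [0.52  0.246 0.104]
294 [105  96  85] [0.52  0.248 0.105]
300 [83 76 67] [0.52  0.25  0.103]
306 [25 25 24] [0.524 0.253 0.097]
312 [26 26 26] [0.524 0.255 0.097]
318 [98 90 77] [0.557 0.268 0.042]
324 [94 85 74] [0.558 0.271 0.041]
```

View pics/w2c.png

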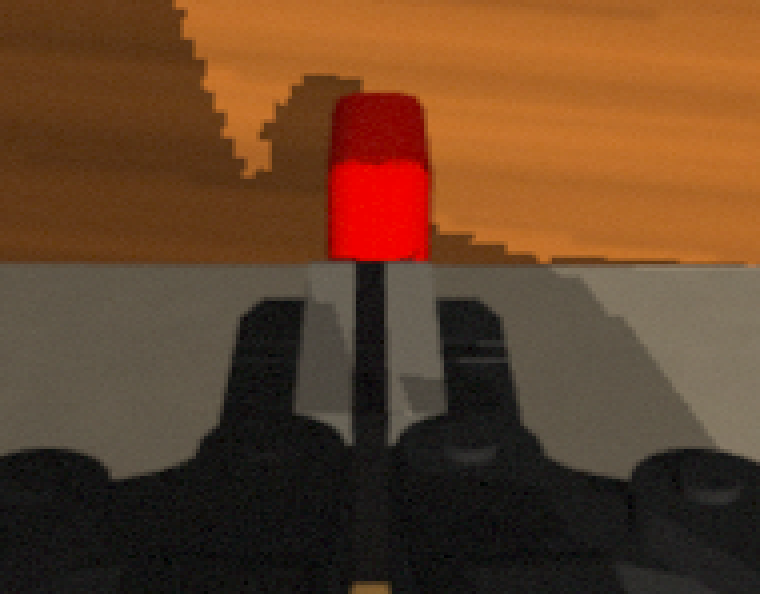

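Pads (light grey) end at the tab's top: the tips look to be about 30 mm above where the TCP reading puts them. Checking with the fixed cameras.

Run:
```python
from h import *
o=ctrl.get_obs(); print(np.round(o["eef_pos"],4),np.round(o["q"],3),np.round(o["opening"],3))
ims=[]
for n in ("scene","side"):
    p,d,P,i,T=snap(n)
    q=np.linalg.inv(T)@np.r_[o["eef_pos"],1]; u,v=i["fx"]*q[0]/q[2]+i["cx"],i["fy"]*q[1]/q[2]+i["cy"]; print(n,"TCP px",u,v)
    u0,v0=int(u)-40,int(v)-60
    c=cv2.resize(p[v0:v0+100,u0:u0+80,::-1],None,fx=5,fy=5,interpolation=cv2.INTER_NEAREST)
    cv2.circle(c,(int((u-u0)*5),int((v-v0)*5)),4,(255,255,0),-1); ims.append(c)
cv2.imwrite("pics/tab.png",np.hstack(ims))
```

```text
[0.5316 0.2446 0.0428] [ 0.229  0.387  1.692 -0.     1.063 -1.446] -0.001
scene TCP px 345.40974478864086 195.81652845307065
side TCP px 261.70341017112565 264.9774250172623
```

View pics/tab.png

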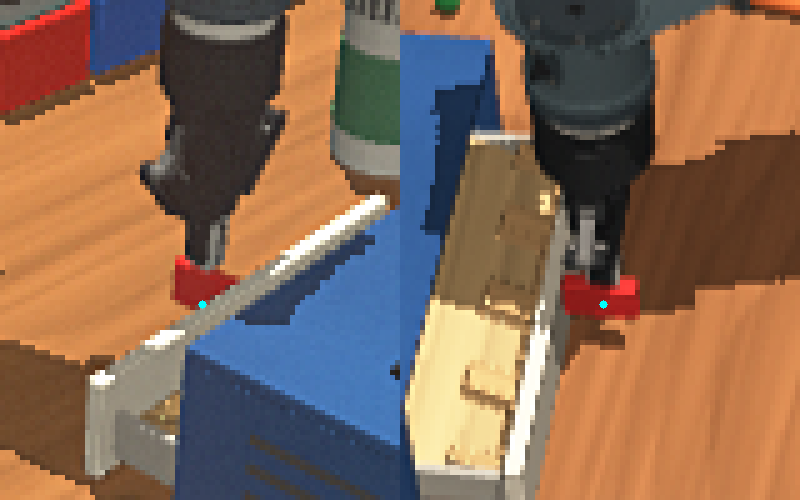

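The tips are shut just above the tab although the TCP reads 0.043, so the real fingertips sit about 30 mm short of the reported TCP. I'll open, go 30 mm lower and close again. Even if the reading is right, that is still clear of the counter.

Call:
step_arm([
  [-5,0,0,0,0,0,0],
  [-5,0,0,0,0,0,0],
  [-5,0,0,0,0,0,0],
  [-5,0,0,0,0,0,0],
  [-5,0,0,0,0,0,0],
  [-5,0,0,0,0,0,0],
  [10,1,0,0,0,0,0],
  [20,1,0,0,0,0,0],
  [28,1,0,0,0,0,0],
])

```text
time_s: 3.85
eef_pos: [0.5307, 0.2455, 0.0133]
eef_rot: [0.706, -0.037, 0.707, 0.036]
wrist_force: [-0.1, -0.1, -0.6]
opening: 1.0
```

Call:
step_arm([
  [0,0,0,0,0,0,255],
  [0,0,0,0,0,0,255],
  [0,0,0,0,0,0,255],
  [0,0,0,0,0,0,255],
  [0,0,0,0,0,0,255],
  [0,0,0,0,0,0,255],
  [0,0,0,0,0,0,255],
])

```text
time_s: 4.72
eef_pos: [0.5319, 0.2456, 0.0154]
eef_rot: [0.706, -0.036, 0.706, 0.036]
wrist_force: [-0.8, -1.4, 6.1]
opening: 0.126
```

Call:
step_arm([
  [0,0,-10,0,0,0,255],
  [0,0,-20,0,0,0,255],
  [0,0,-30,0,0,0,255],
  [0,0,-40,0,0,0,255],
  [0,0,-50,0,0,0,255],
  [0,0,-60,0,0,0,255],
])

```text
time_s: 5.48
eef_pos: [0.4716, 0.2397, 0.0153]
eef_rot: [0.707, -0.036, 0.706, 0.037]
wrist_force: [4.0, -1.1, 6.5]
opening: 0.126
```

Call:
step_arm([
  [0,0,-8,0,0,0,255],
  [0,0,-16,0,0,0,255],
  [0,0,-24,0,0,0,255],
  [0,0,-30,0,0,0,255],
  [0,0,-30,0,0,0,255],
])

```text
time_s: 6.1
eef_pos: [0.4409, 0.2366, 0.0153]
eef_rot: [0.706, -0.037, 0.706, 0.037]
wrist_force: [-0.5, -0.4, 10.9]
opening: 0.129
```

Call:
step_arm([
  [0,0,-4,0,0,0,255],
  [0,0,-8,0,0,0,255],
  [0,0,-12,0,0,0,255],
  [0,0,-12,0,0,0,255],
])

```text
time_s: 6.6
eef_pos: [0.4299, 0.2355, 0.0153]
eef_rot: [0.707, -0.036, 0.706, 0.037]
wrist_force: [2.6, 0.3, 6.1]
opening: 0.131
```

Call:
step_arm([
  [0,0,-3,0,0,0,255],
  [0,0,-6,0,0,0,255],
  [0,0,-9,0,0,0,255],
  [0,0,-9,0,0,0,255],
])

```text
time_s: 7.1
eef_pos: [0.4302, 0.2356, 0.0157]
eef_rot: [0.713, -0.035, 0.699, 0.037]
wrist_force: [37.0, 7.5, -32.0]
opening: 0.123
```

Hit the end stop (37 N, no more travel). Relax, open and lift away.

Call:
step_arm([
  [0,0,8,0,0,0,255],
  [0,0,8,0,0,0,255],
  [0,0,8,0,0,0,0],
  [0,0,8,0,0,0,0],
  [0,0,8,0,0,0,0],
  [0,0,8,0,0,0,0],
  [0,0,8,0,0,0,0],
  [-60,0,8,0,0,0,0],
  [-120,0,8,0,0,0,0],
  [-180,0,8,0,0,0,0],
])

```text
time_s: 8.35
eef_pos: [0.4286, 0.2349, 0.1966]
eef_rot: [0.706, -0.037, 0.706, 0.037]
wrist_force: [1.4, 0.0, -0.4]
opening: 0.997
```

Call:
step_arm([
  [-50,0,20,0,0,0,255],
  [-100,0,40,0,0,0,255],
  [-100,0,60,0,0,0,255],
  [-100,0,60,0,0,0,255],
  [-100,0,60,0,0,0,255],
  [-100,0,60,0,0,0,255],
])

```text
time_s: 9.1
eef_pos: [0.4877, 0.2411, 0.294]
eef_rot: [0.706, -0.037, 0.707, 0.037]
wrist_force: [1.0, 0.1, -0.3]
opening: -0.002
```

Run:
```python
from h import *
o=ctrl.get_obs(); print(o["eef_pos"],o["time_s"],o["opening"])
p,d,P,i,T=snap("wrist"); cv2.imwrite("pics/w3.png",p[:,:,::-1]); np.savez("pics/w3.npz",p=p,P=P,d=d)
# fingertip in tool frame
Q=(P-o["eef_pos"])@rot(o).as_matrix()
dk=(d>0)&(d<.25)&(abs(Q[...,1])<.02); print("nearest-tip tool x of gripper pts", np.nanpercentile(Q[dk][:,0],[50,95,99,100])*1000)
h=cv2.cvtColor(p,cv2.COLOR_RGB2HSV)
wh=(h[...,1]<70)&(h[...,2]>120)&(P[...,2]<.085)&(P[...,2]>.068)
for m,a,c in comps(wh,100): print("white",a,c,fit(P[m]))
red=((h[...,0]<6)|(h[...,0]>174))&(h[...,1]>170)&(h[...,2]>80)
for m,a,c in comps(red,100):
    q=P[m]; q=q[np.isfinite(q).all(1)&(q[:,2]>.066)]
    if len(q)>20: print("tab",c,fit(q))
```

```text
[0.48768577 0.24114848 0.294     ] 9.1 -0.001931542958582826
nearest-tip tool x of gripper pts [-91.09993953 -48.86220942 -40.53781165 -36.64760623]
white 2031 [324.26193993 149.22895126] (array([0.45927219, 0.28533099]), np.float32(95.61465), [11.52033805847168, 212.98753356933594], np.float64(0.07814390483618061))
tab [282.19836401 120.06952965] (array([0.43320132, 0.23580643]), np.float32(5.744619), [9.913857460021973, 48.18741226196289], np.float64(0.07463265853316459))
```

View pics/w3.png

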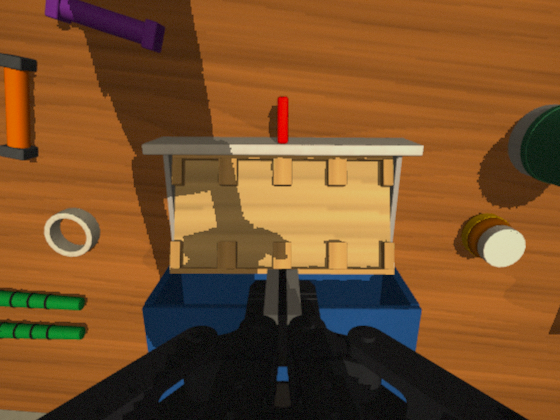

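The wrist view shows the cradle fully clear (rows 155-272, x 172-395), the tab at (282,120) and shut tips at row 268. The tips are again about 35 mm behind the reported TCP, so I'll use tip = TCP − 35 mm along tool x.

Run:
```python
from h import *
z=np.load("pics/w3.npz"); p,P=z["p"],z["P"]
M=np.zeros(p.shape[:2],bool); M[192:232,180:385]=1
Q=P[M&np.isfinite(P).all(-1)]; c=Q.mean(0); 
for _ in range(3):
    A=np.c_[Q[:,:2]-c[:2],np.ones(len(Q))]; s=np.linalg.lstsq(A,Q[:,2]-c[2],rcond=None)[0]; r=Q[:,2]-c[2]-A@s; Q=Q[abs(r)<.004]
print(len(Q),"slope",np.degrees(np.arctan(np.hypot(*s[:2]))),"dir",np.degrees(np.arctan2(s[1],s[0])),r.std())
n=np.array([-s[0],-s[1],1]);n/=np.linalg.norm(n)
# rotate everything to drawer frame
a=np.radians(5.7); ex=np.array([np.cos(a),np.sin(a)]); ey=np.array([-ex[1],ex[0]])
f=np.array([.4332,.2358])
X=(P[...,:2]-f)@ex; Y=(P[...,:2]-f)@ey
hgt=(P-np.r_[c[:2],c[2]+s[2]])@n
W=(hgt>.010)&(hgt<.02)&(P[...,2]<.12)&(X>.03)&(X<.22)
for m,ar,cc in comps(W,40):
    print(np.round(cc),ar,"X",np.round(np.percentile(X[m],[2,98])*1e3),"Y",np.round(np.percentile(Y[m],[2,98])*1e3), "h",np.round(np.percentile(hgt[m],[50,98])*1e3), "z",np.round(np.percentile(P[m][:,2],[2,98])*1e3))
for x in (.04,.06,.08,.1,.12,.14,.16): 
    q=f+ex*x; print(x, "z plane",c[2]+s[2]+s[0]*(q[0]-c[0])+s[1]*(q[1]-c[1]))
# column profile
for u in (250,312):
  for v in range(146,300,6): print(u,v,np.round([X[v,u]*1e3,Y[v,u]*1e3,P[v,u,2]*1e3]),end=' ')
  print()
```

```text
8171 slope 21.943311458527553 dir 5.66977958420967 0.0009115858730607251
[529. 162.] 195 X [31. 71.] Y [290. 317.] h [15. 20.] z [32. 54.]
[283. 168.] 3228 X [43. 76.] Y [-137.  138.] h [15. 18.] z [37. 53.]
[284. 261.] 3251 X [140. 175.] Y [-130.  131.] h [15. 18.] z [79. 92.]
[156. 296.] 67 X [196. 207.] Y [-154. -145.] h [15. 20.] z [ 97. 107.]
[407. 297.] 69 X [196. 208.] Y [145. 155.] h [14. 19.] z [ 97. 107.]
0.04 z plane 0.021878462830639357
0.06 z plane 0.029935977239732417
0.08 z plane 0.037993491648825484
0.1 z plane 0.046051006057918564
0.12 z plane 0.05410852046701161
0.14 z plane 0.06216603487610469
0.16 z plane 0.07022354928519774
250 146 [ 27. -35.  76.] 250 152 [ 34. -36.  74.] 250 158 [ 46. -39.  40.] 250 164 [ 56. -40.  28.] 250 170 [ 63. -40.  31.] 250 176 [ 70. -40.  34.] 250 182 [ 76. -40.  39.] 250 188 [ 83. -40.  41.] 250 194 [ 91. -40.  42.] 250 200 [ 97. -40.  46.] 250 206 [104. -40.  48.] 250 212 [112. -40.  50.] 250 218 [118. -40.  54.] 250 224 [125. -40.  56.] 250 230 [132. -39.  59.] 250 236 [139. -40.  60.] 250 242 [145. -39.  66.] 250 248 [153. -39.  66.] 250 254 [160. -39.  69.] 250 260 [166. -39.  73.] 250 266 [173. -39.  76.] 250 272 [173. -38.  91.] 250 278 [226. -46.  10.] 250 284 [236. -46.  10.] 250 290 [ 48. -13. 341.] 250 296 [ 47. -13. 347.] 
312 146 [27. 32. 76.] 312 152 [33. 33. 75.] 312 158 [46. 36. 39.] 312 164 [56. 37. 27.] 312 170 [63. 37. 30.] 312 176 [70. 37. 33.] 312 182 [76. 37. 37.] 312 188 [84. 37. 39.] 312 194 [90. 37. 43.] 312 200 [97. 37. 44.] 312 206 [104.  37.  49.] 312 212 [111.  37.  51.] 312 218 [118.  37.  53.] 312 224 [125.  37.  55.] 312 230 [132.  37.  57.] 312 236 [139.  37.  61.] 312 242 [146.  37.  64.] 312 248 [153.  37.  65.] 312 254 [159.  37.  69.] 312 260 [165.  37.  74.] 312 266 [173.  37.  75.] 312 272 [173.  36.  90.] 312 278 [226.  44.   9.] 312 284 [ 48.  12. 335.] 312 290 [ 47.  12. 342.] 312 296 [ 48.  12. 345.]
```

```bash
cat >> h.py <<'E'
C0=np.array([.5451,.2470,.0495]); YD=5.7
def chan(k,h=0,dx=0,flip=False,tip=.035):
    "TCP pos and orientation for the tips at height h above channel k's bottom"
    a=np.radians(YD); ey=np.array([-np.sin(a),np.cos(a),0]); F=frame(YD,22); M=F.as_matrix()
    p=C0+ey*(.066*k-.165)+M[:,2]*dx-M[:,0]*h+M[:,0]*tip
    if flip: F=F*R.from_rotvec([np.pi,0,0])
    return p,F
def cart(near,rad=.08):
    "find the orange tube near xy in a wrist picture"
    p,d,P,i,T=snap("wrist"); out=[]
    for m,a,c in comps(orange(p)&(P[...,2]<.06)&(P[...,2]>.005),60):
        Q=P[m]; Q=Q[np.isfinite(Q).all(-1)]; Q=Q[Q[:,2]>.018]
        if len(Q)<40: continue
        ce,an,s,h=fit(Q)
        print("px",np.round(c),a,"c",np.round(ce,4),"ang",round(float(an),1),"size",np.round(s),"z",round(h,3)); out.append((ce,an))
    return p,P,out
E
python3 - <<'E'
from h import *
go([.453,-.083,.11],frame(-5))
E
```

```text
t 9.15 GO shift [ 184.3 -318.8  -68. ] turn [10.9 -0.1  0. ]
```

Call:
step_arm([
  [20,-60,-13,3,0,0,120],
  [20,-120,-26,6,0,0,120],
  [60,-180,-40,11,0,0,120],
  [110,-240,-54,11,0,0,120],
  [160,-300,-68,11,0,0,120],
  [184,-319,-68,11,0,0,120],
  [184,-319,-68,11,0,0,120],
  [184,-319,-68,11,0,0,120],
  [184,-319,-68,11,0,0,120],
])

```text
time_s: 10.28
eef_pos: [0.455, -0.0825, 0.1121]
eef_rot: [0.707, 0.031, 0.706, -0.031]
wrist_force: [0.5, 0.1, 1.4]
opening: 0.53
```

Run:
```python
from h import *
o=ctrl.get_obs(); print(o["eef_pos"],o["opening"],o["torque"],o["wrist_force"])
p,P,out=cart(0); cv2.imwrite("pics/w4.png",p[:,:,::-1])
```

```text
[ 0.45500579 -0.08246968  0.11210236] 0.5297711004955902 [ 0.03348478  0.00550866 -0.00302111] [0.45855135 0.10831246 1.42401181]
px [ 42. 170.] 3130 c [ 0.4117 -0.2615] ang 119.8 size [22. 94.] z 0.031
px [277. 205.] 1737 c [ 0.4562 -0.0869] ang 174.3 size [14. 91.] z 0.029
```

View pics/w4.png

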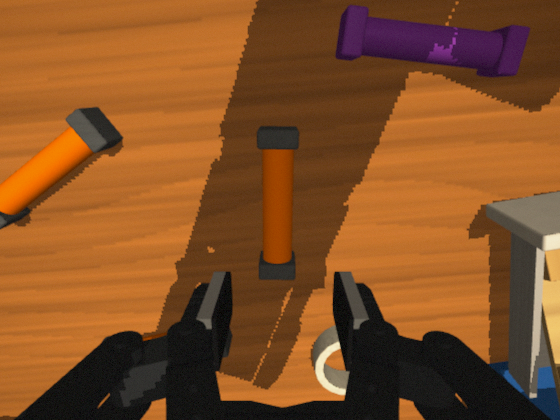

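Cartridge A is at pixel (277,205), orange, 91 mm of visible tube between two dark caps. The purple one at (435,45) is the look-alike and is left alone. Descending to A.

Run:
```python
from h import *
go([.456,-.0865,-.027],frame(-5.7))
```

```text
t 10.32 GO shift [139.2  -3.9   0.9] turn [0.7 0.1 0. ]
```

Call:
step_arm([
  [40,-4,1,1,0,0,120],
  [80,-4,1,1,0,0,120],
  [110,-4,1,1,0,0,120],
  [125,-4,1,1,0,0,120],
  [139,-4,1,1,0,0,120],
  [139,-4,1,1,0,0,120],
])

```text
time_s: 11.08
eef_pos: [0.4547, -0.0869, -0.0283]
eef_rot: [0.706, 0.037, 0.706, -0.037]
wrist_force: [0.1, 0.2, 0.1]
opening: 0.53
```

Call:
step_arm([
  [0,0,0,0,0,0,255],
  [0,0,0,0,0,0,255],
  [0,0,0,0,0,0,255],
  [0,0,0,0,0,0,255],
  [-20,0,0,0,0,0,255],
  [-40,0,0,0,0,0,255],
  [-60,0,0,0,0,0,255],
  [-60,0,0,0,0,0,255],
  [-60,0,0,0,0,0,255],
])

```text
time_s: 12.2
eef_pos: [0.4541, -0.087, 0.0312]
eef_rot: [0.706, 0.038, 0.706, -0.037]
wrist_force: [-1.0, 0.5, -3.3]
opening: 0.258
```

```bash
cat >> h.py <<'E'
def held():
    "state with something held; torque in tool axes"
    o=ctrl.get_obs(); r=rot(o).inv()
    print("pos",np.round(o["eef_pos"],4),"open",round(float(o["opening"]),3),"F",np.round(o["wrist_force"],2),"T tool",np.round(r.apply(o["torque"]),3),"T",np.round(o["torque"],3))
    p,d,P,i,T=snap("wrist"); Q=(P-o["eef_pos"])@rot(o).as_matrix()*1000
    m=orange(p)&(abs(Q[...,1])<25)&(abs(Q[...,2])<70)&(Q[...,0]>-80)&(Q[...,0]<20)
    q=Q[m]
    if len(q)>30: 
        k=np.polyfit(q[:,2],q[:,0],1); print("n",len(q),"tool z range",np.percentile(q[:,2],[2,98]).round(),"slope dx/dz deg",round(np.degrees(np.arctan(k[0])),1),"x at 0",round(k[1],1))
        print("profile",[(b,round(np.median(q[abs(q[:,2]-b)<3][:,0]),1)) for b in range(-50,51,10) if (abs(q[:,2]-b)<3).sum()>3])
    return p,Q
E
python3 - <<'E'
from h import *
p,Q=held(); cv2.imwrite("pics/w5.png",p[:,:,::-1])
E
```

```text
pos [ 0.4541 -0.087   0.0312] open 0.258 F [-0.96  0.45 -3.32] T tool [-0.042  0.116 -0.029] T [-0.017  0.118  0.043]
n 8283 tool z range [-43.  44.] slope dx/dz deg 0.5 x at 0 -53.1
profile [(-40, np.float64(-53.7)), (-30, np.float64(-53.6)), (-20, np.float64(-53.5)), (-10, np.float64(-53.4)), (0, np.float64(-53.4)), (10, np.float64(-53.2)), (20, np.float64(-53.2)), (30, np.float64(-53.1)), (40, np.float64(-53.1))]
```

View pics/w5.png

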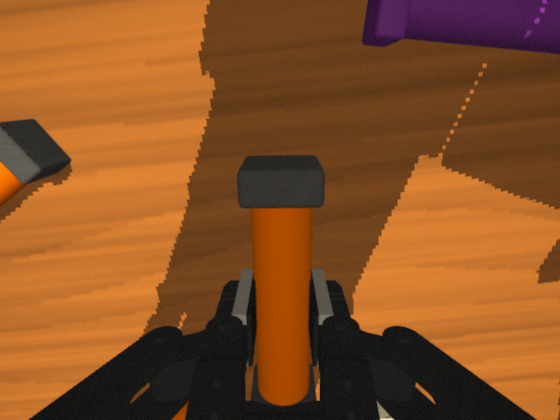

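Held level, weight 3.3 N. The moment +0.118 N·m about world y puts the centre of mass about 36 mm towards tool +z. I'll lift, settle and re-read to confirm.

Call:
step_arm([
  [-50,0,0,0,0,0,255],
  [-100,0,0,0,0,0,255],
  [-130,0,0,0,0,0,255],
  [-150,0,0,0,0,0,255],
  [-150,0,0,0,0,0,255],
  [-150,0,0,0,0,0,255],
  [-150,0,0,0,0,0,255],
  [-150,0,0,0,0,0,255],
])

```text
time_s: 13.25
eef_pos: [0.4541, -0.0869, 0.1808]
eef_rot: [0.705, 0.038, 0.707, -0.037]
wrist_force: [-0.2, 0.2, -3.6]
opening: 0.257
```

Run:
```python
from h import *
p,Q=held(); cv2.imwrite("pics/w6.png",p[:,:,::-1])
pc,F=chan(4,.05,flip=True); print(pc,F.as_matrix()[:,2]); go(pc+[0,0,.06],F); go([.5,.15,.2],frame(YD+180))
```

```text
pos [ 0.4541 -0.0869  0.1808] open 0.257 F [-0.21  0.16 -3.56] T tool [-0.042  0.12   0.04 ] T [0.052 0.115 0.042]
n 1950 tool z range [-43.  21.] slope dx/dz deg 2.0 x at 0 -53.4
profile [(-40, np.float64(-54.6)), (-30, np.float64(-54.5)), (-20, np.float64(-54.3)), (-10, np.float64(-54.2)), (0, np.float64(-54.0)), (10, np.float64(-54.1)), (20, np.float64(-54.1)), (30, np.float64(-45.6))]
[0.52967603 0.34495241 0.06340776] [-0.92259946 -0.09208767 -0.37460659]
t 13.3 GO shift [ 57.8 437.5  29.3] turn [165.3   3.3  32.2]
t 13.3 GO shift [-18.9 240.6  20.3] turn [ 1.682e+02 -0.000e+00  1.000e-01]
```

Call:
step_arm([
  [-19,24,2,10,0,0,255],
  [-19,48,4,20,0,0,255],
  [-19,72,6,30,0,0,255],
  [-19,96,8,40,0,0,255],
  [-19,120,10,50,0,0,255],
  [-19,144,12,60,0,0,255],
  [-19,168,14,70,0,0,255],
  [-19,192,16,80,0,0,255],
  [-19,216,18,90,0,0,255],
  [-19,241,20,100,0,0,255],
])

```text
time_s: 14.55
eef_pos: [0.5001, 0.1512, 0.2005]
eef_rot: [-0.423, -0.566, -0.424, 0.566]
wrist_force: [0.2, -0.5, -2.2]
opening: 0.253
```

Run:
```python
from h import *
pc,F=chan(4,.06,flip=True); go(pc+[0,0,.05],F)
```

```text
t 14.55 GO shift [  77.8  -29.8 -192.8] turn [67.  19.4 13. ]
```

Call:
step_arm([
  [0,-4,-24,9,3,2,255],
  [0,-8,-48,18,5,3,255],
  [0,-12,-72,27,8,5,255],
  [20,-16,-96,36,10,7,255],
  [40,-20,-130,45,13,9,255],
  [60,-26,-165,54,16,11,255],
  [78,-30,-193,62,18,12,255],
  [78,-30,-193,67,19,13,255],
  [78,-30,-193,67,19,13,255],
  [78,-30,-193,67,19,13,255],
])

```text
time_s: 15.8
eef_pos: [0.5249, 0.344, 0.123]
eef_rot: [0.031, 0.826, 0.043, -0.56]
wrist_force: [0.1, -0.8, -1.7]
opening: 0.259
```

Run:
```python
from h import *
p,Q=held(); cv2.imwrite("pics/w7.png",p[:,:,::-1])
o=ctrl.get_obs(); print(o["q"])
for h in (.03,.009): 
  pc,F=chan(4,h,flip=True); go(pc,F)
```

```text
pos [0.5249 0.344  0.123 ] open 0.259 F [ 0.06 -0.78 -1.71] T tool [ 0.003 -0.267  0.008] T [-0.035  0.265 -0.007]
n 3611 tool z range [-44. -14.] slope dx/dz deg 3.7 x at 0 -50.7
profile [(-40, np.float64(-53.5)), (-30, np.float64(-53.3)), (-20, np.float64(-53.2)), (-10, np.float64(-49.3))]
[ 0.46624049  0.16669111  1.8425981  -0.18933526  0.78514972  2.04108781]
t 15.85 GO shift [77.3 -0.8 17.8] turn [ 0.4  0.3 -0. ]
t 15.85 GO shift [98.3 -0.8 17.7] turn [ 0.4  0.3 -0. ]
```

View pics/w7.png

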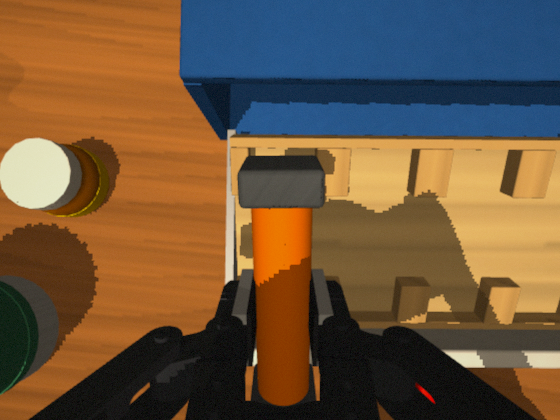

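Call:
step_arm([
  [0,0,18,0,0,0,255],
  [0,0,18,0,0,0,255],
  [0,0,18,0,0,0,255],
  [0,0,18,0,0,0,255],
  [0,0,18,0,0,0,255],
  [0,0,18,0,0,0,255],
])

```text
time_s: 16.6
eef_pos: [0.5082, 0.3424, 0.1162]
eef_rot: [0.031, 0.827, 0.043, -0.56]
wrist_force: [0.4, -0.8, -3.2]
opening: 0.259
```

Run:
```python
from h import *
held()
o=ctrl.get_obs(); print(o["q"])
for h in (.03,.009): 
  pc,F=chan(4,h,flip=True); go(pc,F)
```

```text
pos [0.5082 0.3424 0.1162] open 0.259 F [ 0.39 -0.8  -3.16] T tool [-0.023 -0.227  0.035] T [-0.064  0.222  0.008]
n 3478 tool z range [-43. -15.] slope dx/dz deg 3.6 x at 0 -50.8
profile [(-40, np.float64(-53.5)), (-30, np.float64(-53.4)), (-20, np.float64(-53.1)), (-10, np.float64(-48.3))]
[ 0.4793362   0.14754899  1.88134104 -0.199382    0.76862613  2.06363532]
t 16.65 GO shift [77.  -0.5 -0.8] turn [ 0.4  0.3 -0. ]
t 16.65 GO shift [98.  -0.5 -0.9] turn [ 0.4  0.3 -0. ]
```

Call:
step_arm([
  [40,0,0,0,0,0,255],
  [65,0,-1,0,0,0,255],
  [80,0,-1,0,0,0,255],
  [88,0,-1,0,0,0,255],
  [93,0,-1,0,0,0,255],
  [93,0,-1,0,0,0,255],
])

```text
time_s: 17.4
eef_pos: [0.5431, 0.3459, 0.0302]
eef_rot: [0.031, 0.827, 0.043, -0.56]
wrist_force: [-0.3, 0.4, -2.2]
opening: 0.252
```

Call:
step_arm([
  [3,0,0,0,0,0,255],
  [5,0,0,0,0,0,255],
  [7,0,0,0,0,0,255],
  [7,0,0,0,0,0,255],
])

```text
time_s: 17.9
eef_pos: [0.5479, 0.3465, 0.0258]
eef_rot: [0.03, 0.828, 0.043, -0.559]
wrist_force: [1.1, -2.2, 4.3]
opening: 0.252
```

Contact felt at about the expected height. Releasing, backing off along the normal, and taking the unloaded baseline of the moment in this tilt.

Call:
step_arm([
  [5,0,0,0,0,0,120],
  [5,0,0,0,0,0,120],
  [5,0,0,0,0,0,120],
  [5,0,0,0,0,0,120],
  [-20,0,0,0,0,0,120],
  [-60,0,0,0,0,0,120],
  [-95,0,0,0,0,0,120],
  [-95,0,0,0,0,0,120],
  [-95,0,0,0,0,0,120],
  [-95,0,0,0,0,0,120],
])

```text
time_s: 19.15
eef_pos: [0.5101, 0.3421, 0.1101]
eef_rot: [0.031, 0.826, 0.042, -0.561]
wrist_force: [0.3, 0.6, -0.2]
opening: 0.528
```

Run:
```python
from h import *
o=ctrl.get_obs(); print(o["eef_pos"],o["opening"],o["wrist_force"],o["torque"])
for n in ("side","wrist"):
    p,d,P,i,T=snap(n); np.savez(f"pics/{n}8.npz",p=p,P=P); cv2.imwrite(f"pics/{n}8.png",p[:,:,::-1])
    a=np.radians(YD); ex=np.array([np.cos(a),np.sin(a)]); ey=np.array([-ex[1],ex[0]])
    for m,ar,c in comps(orange(p)&(P[...,2]>.04)&(P[...,2]<.12),30):
        q=P[m]-C0; X=q[:,:2]@ex; Y=q[:,:2]@ey; print(n,np.round(c),ar,"X",np.percentile(X,[2,98])*1e3,"Y",np.percentile(Y,[2,98])*1e3,"Z",np.percentile(q[:,2],[2,98])*1e3)
cv2.imwrite("pics/side8c.png",cv2.resize(p,None,fx=1,fy=1)[:,:,::-1])
pc,F=chan(4,.06,flip=True)
```

```text
[0.51014133 0.34206755 0.11014743] 0.5278856102048146 [ 0.25088337  0.57127661 -0.19875453] [-0.05212036  0.20650199 -0.03311531]
side [257. 288.] 108 X [-49.81152224  33.01448315] Y [ 98.67302963 114.78859084] Z [ 1.42413614 33.50039683]
wrist [279. 190.] 2481 X [-9.27267639 33.10732767] Y [ 89.54220316 110.20236137] Z [22.21033789 42.55601925]
wrist [267. 276.] 65 X [-49.57548385 -36.95926733] Y [105.90314973 109.58478251] Z [1.83682463 9.06943037]
```

View pics/wrist8.png

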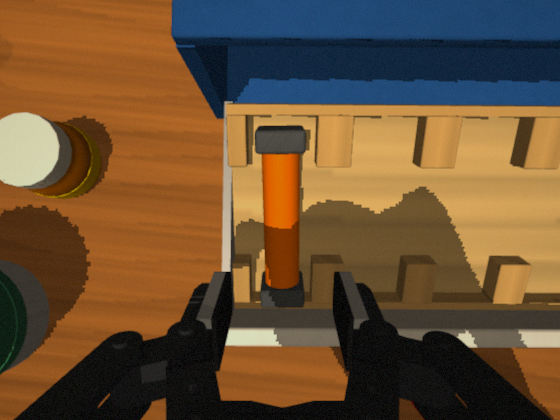

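Cartridge A sits in channel 4 (279,210) between the ribs. Net of the unloaded tilt baseline, the moment agrees with the heavy end being low. Next is cartridge B.

Run:
```python
from h import *
go([.413,-.265,.14],frame(120))
```

```text
t 19.25 GO shift [-84.6 593.7 139.1] turn [ 65.2 -19.3  12.2]
```

Call:
step_arm([
  [-50,20,0,0,0,0,120],
  [-90,80,10,9,-3,2,120],
  [-100,140,25,18,-5,3,120],
  [-100,200,40,27,-8,5,120],
  [-100,260,55,36,-11,7,120],
  [-95,320,70,45,-13,8,120],
  [-90,380,85,54,-16,10,120],
  [-85,440,100,65,-19,12,120],
  [-85,500,120,65,-19,12,120],
  [-85,560,139,65,-19,12,120],
])

```text
time_s: 20.5
eef_pos: [0.4107, -0.2255, 0.141]
eef_rot: [-0.354, 0.615, -0.35, -0.611]
wrist_force: [0.9, -0.2, 0.0]
opening: 0.53
```

Call:
step_arm([
  [0,0,0,0,0,0,120],
  [0,0,0,0,0,0,120],
  [0,0,0,0,0,0,120],
])

```text
time_s: 20.88
eef_pos: [0.4117, -0.2219, 0.1418]
eef_rot: [-0.353, 0.615, -0.349, -0.612]
wrist_force: [-0.2, 0.7, 1.0]
opening: 0.526
```

```bash
cat >> h.py <<'E'
def look(near,tag):
    "find the tube nearest xy, print move for the grasp (yaw option nearest to present)"
    o=ctrl.get_obs(); print("t",round(o["time_s"],2),"pos",np.round(o["eef_pos"],3),"T",np.round(o["torque"],3),"F",np.round(o["wrist_force"],2),"open",round(o["opening"],2))
    p,P,out=cart(near); cv2.imwrite(f"pics/{tag}.png",p[:,:,::-1])
    if not out: return
    ce,an=min(out,key=lambda t:np.hypot(*(t[0]-near)))
    zx=rot(o).as_matrix()[:,2]; y0=np.degrees(np.arctan2(zx[1],zx[0]))
    yaw=min((an,an-180,an+180),key=lambda a:abs((a-y0+180)%360-180))
    print("target",ce,"yaw",yaw,"now",y0); go([*ce,-.027],frame(yaw))
E
python3 - <<'E'
from h import *
look(np.array([.412,-.262]),"b1")
E
```

```text
t 20.88 pos [ 0.412 -0.222  0.142] T [0.002 0.007 0.028] F [-0.23  0.74  1.03] open 0.53
px [ 86. 114.] 3045 c [ 0.582  -0.2032] ang 99.5 size [23. 92.] z 0.029
px [310. 152.] 2443 c [ 0.4115 -0.2623] ang 119.9 size [23. 92.] z 0.03
target [ 0.41154575 -0.26226355] yaw 119.86598 now 120.40088860424612
t 20.92 GO shift [168.8  22.  -34.3] turn [ 0.6 -0.1  0.4]
```

Call:
step_arm([
  [0,22,-34,0,0,0,120],
  [50,22,-34,0,0,0,120],
  [100,22,-34,0,0,0,120],
  [145,22,-34,0,0,0,120],
  [168,22,-34,0,0,0,120],
  [168,22,-34,0,0,0,120],
  [168,22,-34,0,0,0,255],
  [168,22,-34,0,0,0,255],
  [168,22,-34,0,0,0,255],
  [168,22,-34,0,0,0,255],
])

```text
time_s: 22.18
eef_pos: [0.4122, -0.264, -0.0245]
eef_rot: [-0.354, 0.616, -0.35, -0.61]
wrist_force: [1.5, 4.1, 7.8]
opening: 0.255
```

Call:
step_arm([
  [-20,0,0,0,0,0,255],
  [-60,0,0,0,0,0,255],
  [-110,0,0,0,0,0,255],
  [-150,0,0,0,0,0,255],
  [-170,0,0,0,0,0,255],
  [-180,0,0,0,0,0,255],
  [-180,0,0,0,0,0,255],
  [-180,0,0,0,0,0,255],
  [-180,0,0,0,0,0,255],
  [-180,0,0,0,0,0,255],
])

```text
time_s: 23.42
eef_pos: [0.4092, -0.2635, 0.1531]
eef_rot: [-0.354, 0.615, -0.35, -0.612]
wrist_force: [0.3, 0.7, -3.0]
opening: 0.251
```

Run:
```python
from h import *
p,Q=held()
for y in (YD,YD-180): go([.50,.05,.2],frame(y))
```

```text
pos [ 0.4092 -0.2635  0.1531] open 0.251 F [ 0.32  0.72 -2.95] T tool [-0.006  0.111  0.047] T [-0.12  -0.015  0.005]
n 4461 tool z range [-42.  41.] slope dx/dz deg 0.3 x at 0 -51.3
profile [(-40, np.float64(-51.6)), (-30, np.float64(-51.5)), (-20, np.float64(-51.4)), (-10, np.float64(-51.5)), (0, np.float64(-51.4)), (10, np.float64(-51.2)), (20, np.float64(-51.3)), (30, np.float64(-51.2)), (40, np.float64(-51.3))]
t 23.48 GO shift [ -45.3 -236.9  225. ] turn [114.6   0.4   0.3]
t 23.48 GO shift [ -45.3 -236.9  225. ] turn [-65.4  -0.3   0.3]
```

Cartridge B: tool-y moment +0.11 N·m, so its heavy end is also at tool +z. Tool z will point downslope, into channel 3.

Run:
```python
from h import *
pc,F=chan(3,.06,flip=True); go(pc+[-.01,0,.05],F)
```

```text
t 23.48 GO shift [  32.8 -371.2  411.4] turn [-64.6  19.2 -12.2]
```

Call:
step_arm([
  [-40,-37,41,0,0,0,255],
  [-50,-74,82,-9,3,-2,255],
  [-50,-111,123,-18,5,-3,255],
  [-50,-148,165,-27,8,-5,255],
  [-50,-185,206,-36,11,-7,255],
  [-50,-222,247,-45,13,-8,255],
  [-50,-260,288,-54,16,-10,255],
  [-45,-297,330,-65,19,-12,255],
  [-30,-334,371,-65,19,-12,255],
  [0,-371,411,-65,19,-12,255],
])

```text
time_s: 24.72
eef_pos: [0.5236, 0.2805, 0.1569]
eef_rot: [0.031, 0.828, 0.043, -0.559]
wrist_force: [1.9, -1.0, -2.4]
opening: 0.253
```

Call:
step_arm([
  [0,0,0,0,0,0,255],
  [0,0,0,0,0,0,255],
  [0,0,0,0,0,0,255],
])

```text
time_s: 25.1
eef_pos: [0.5232, 0.2773, 0.157]
eef_rot: [0.03, 0.827, 0.042, -0.56]
wrist_force: [0.1, 0.7, -3.4]
opening: 0.255
```

Run:
```python
from h import *
p,Q=held(); cv2.imwrite("pics/b3.png",p[:,:,::-1])
for h in (.016,.010): pc,F=chan(3,h,flip=True); go(pc,F)
```

```text
pos [0.5232 0.2773 0.157 ] open 0.255 F [ 0.1   0.73 -3.37] T tool [-0.04  -0.274  0.012] T [-0.054  0.27   0.032]
n 3493 tool z range [-43. -14.] slope dx/dz deg 3.1 x at 0 -48.4
profile [(-40, np.float64(-50.8)), (-30, np.float64(-50.7)), (-20, np.float64(-50.7)), (-10, np.float64(-47.1))]
t 25.15 GO shift [126.   -1.   22.8] turn [ 0.3  0.1 -0. ]
t 25.15 GO shift [132.   -1.   22.8] turn [ 0.3  0.1 -0. ]
```

Call:
step_arm([
  [0,-1,23,0,0,0,255],
  [50,-1,23,0,0,0,255],
  [90,-1,23,0,0,0,255],
  [115,-1,23,0,0,0,255],
  [124,-1,23,0,0,0,255],
  [129,-1,23,0,0,0,255],
  [132,-1,23,0,0,0,255],
  [132,-1,23,0,0,0,255],
])

```text
time_s: 26.15
eef_pos: [0.5726, 0.2852, 0.0473]
eef_rot: [0.027, 0.84, 0.045, -0.541]
wrist_force: [3.9, -14.1, 60.1]
opening: 0.254
```

60 N: blocked early. Backing off and looking.

Call:
step_arm([
  [-20,0,0,0,0,0,255],
  [-30,0,0,0,0,0,255],
  [-30,0,0,0,0,0,255],
  [-30,0,0,0,0,0,255],
])

```text
time_s: 26.65
eef_pos: [0.5379, 0.2802, 0.0512]
eef_rot: [0.031, 0.826, 0.043, -0.561]
wrist_force: [-0.3, -0.6, -3.7]
opening: 0.255
```

Run:
```python
from h import *
p,Q=held(); 
pc,F=chan(3,.010,flip=True); print(pc); go(pc,F)
ps,ds,Ps,i,T=snap("side"); a=cv2.resize(ps[200:320,190:310,::-1],None,fx=3.3,fy=3.3,interpolation=cv2.INTER_NEAREST)
b=cv2.resize(p[100:400,130:430,::-1],(396,396)); cv2.imwrite("pics/b4.png",np.hstack([a,b]))
```

```text
pos [0.5379 0.2802 0.0512] open 0.255 F [-0.34 -0.58 -3.7 ] T tool [-0.023 -0.245 -0.016] T [-0.019  0.244  0.026]
n 3114 tool z range [-41. -14.] slope dx/dz deg -23.7 x at 0 -52.0
profile [(-40, np.float64(-34.9)), (-30, np.float64(-39.1)), (-20, np.float64(-43.8)), (-10, np.float64(-44.8))]
[0.55114131 0.28076698 0.0263204 ]
t 26.7 GO shift [27.8  0.8 -3.3] turn [ 0.4  0.4 -0.1]
```

View pics/b4.png

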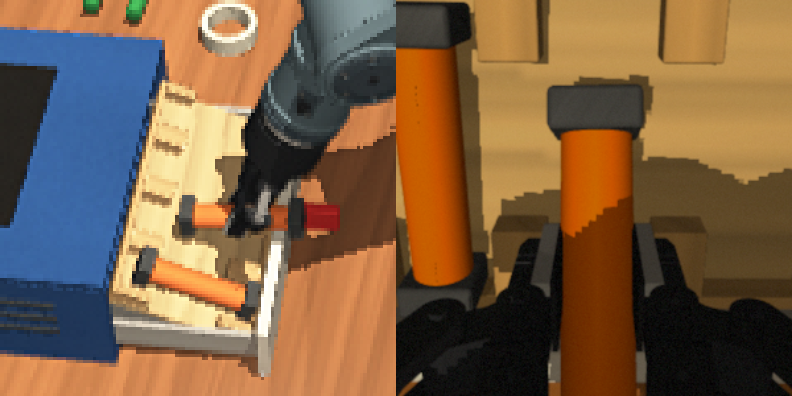

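The low cap caught the drawer front's top edge, because descending along the normal just grazes it, and the tube turned in the grip to level. I'll set it down where A lay, which is free, regrasp it, and next time come down vertically at first. Cartridge A is still seated.

Run:
```python
from h import *
o=ctrl.get_obs(); r=rot(o)
print("up100",tool(o,np.array([0,0,.1])))
ax=np.array([.456,-.0865,.017]); M=frame(YD,22)*R.from_rotvec([np.pi,0,0])
for z in (.06,0): go(ax+[0,0,z]+.039*M.as_matrix()[:,0],M)
```

```text
up100 [-92.98506203   0.34817338 -36.79207815]
t 26.75 GO shift [-28.2 356.2 102.2] turn [ 0.4  0.4 -0.1]
t 26.75 GO shift [ 27.6 356.  124.3] turn [ 0.4  0.4 -0.1]
```

Call:
step_arm([
  [-46,0,-18,0,0,0,255],
  [-93,0,-37,0,0,0,255],
  [-93,60,-14,0,0,0,255],
  [-93,120,10,0,0,0,255],
  [-93,180,33,0,0,0,255],
  [-93,240,56,0,0,0,255],
  [-70,300,80,0,0,0,255],
  [-28,340,102,0,0,0,255],
  [-28,356,102,0,0,0,255],
  [-28,356,102,0,0,0,255],
])

```text
time_s: 28.0
eef_pos: [0.471, -0.086, 0.0405]
eef_rot: [0.029, 0.826, 0.042, -0.561]
wrist_force: [-0.4, 0.3, -3.2]
opening: 0.254
```

Run:
```python
from h import *
p,Q=held()
ax=np.array([.456,-.0865,.017]); M=frame(YD,22)*R.from_rotvec([np.pi,0,0])
go(ax+.039*M.as_matrix()[:,0],M)
```

```text
pos [ 0.471  -0.086   0.0405] open 0.254 F [-0.38  0.31 -3.24] T tool [-0.007 -0.236 -0.005] T [-0.022  0.235  0.008]
n 3429 tool z range [-41. -13.] slope dx/dz deg -23.0 x at 0 -51.2
profile [(-40, np.float64(-34.9)), (-30, np.float64(-38.9)), (-20, np.float64(-43.7)), (-10, np.float64(-43.9))]
t 28.05 GO shift [55.7  0.  22.8] turn [ 0.2  0.4 -0. ]
```

Call:
step_arm([
  [25,0,10,0,0,0,255],
  [44,0,18,0,0,0,255],
  [50,0,20,0,0,0,255],
  [54,0,22,0,0,0,255],
  [54,0,22,0,0,0,255],
])

```text
time_s: 28.68
eef_pos: [0.4716, -0.0846, -0.0161]
eef_rot: [0.031, 0.827, 0.043, -0.56]
wrist_force: [-0.4, -0.2, -2.8]
opening: 0.254
```

Call:
step_arm([
  [2,0,1,0,0,0,255],
  [4,0,2,0,0,0,255],
  [5,0,2,0,0,0,255],
])

```text
time_s: 29.05
eef_pos: [0.4716, -0.0852, -0.0215]
eef_rot: [0.031, 0.827, 0.042, -0.56]
wrist_force: [-6.0, -0.7, 8.1]
opening: 0.255
```

Call:
step_arm([
  [-1,0,0,0,0,0,120],
  [-1,0,0,0,0,0,120],
  [-1,0,0,0,0,0,120],
  [-1,0,0,0,0,0,120],
  [-25,0,0,0,0,0,120],
  [-60,0,0,0,0,0,120],
  [-110,0,0,0,0,0,120],
  [-140,0,30,0,-10,0,120],
  [-140,0,30,0,-22,0,120],
  [-140,0,30,0,-22,0,120],
])

```text
time_s: 30.3
eef_pos: [0.394, -0.0928, 0.0975]
eef_rot: [-0.04, -0.704, -0.037, 0.708]
wrist_force: [0.5, 0.2, 0.6]
opening: 0.532
```

Run:
```python
from h import *
look(np.array([.456,-.0865]),"b5")
```

```text
t 30.3 pos [ 0.394 -0.093  0.098] T [ 0.035  0.075 -0.048] F [0.5  0.24 0.59] open 0.53
px [282. 125.] 3352 c [ 0.451  -0.0864] ang 4.3 size [20. 91.] z 0.029
target [ 0.45103058 -0.08635947] yaw 184.28001 now -173.80938283693578
t 30.35 GO shift [123.3   0.2 -59.2] turn [ 1.9  0.3 -0.1]
```

Call:
step_arm([
  [0,0,-59,2,0,0,120],
  [40,0,-59,2,0,0,120],
  [80,0,-59,2,0,0,120],
  [110,0,-59,2,0,0,120],
  [123,0,-59,2,0,0,120],
  [123,0,-59,2,0,0,120],
  [123,0,-59,2,0,0,255],
  [123,0,-59,2,0,0,255],
  [123,0,-59,2,0,0,255],
  [123,0,-59,2,0,0,255],
])

```text
time_s: 31.6
eef_pos: [0.4511, -0.0876, -0.0248]
eef_rot: [-0.027, -0.706, -0.023, 0.708]
wrist_force: [-2.3, -0.9, 7.4]
opening: 0.256
```

Call:
step_arm([
  [-20,0,0,0,0,0,255],
  [-60,0,0,0,0,0,255],
  [-110,0,0,0,0,0,255],
  [-150,0,0,0,0,0,255],
  [-180,0,0,0,0,0,255],
  [-190,0,0,0,0,0,255],
  [-190,0,0,0,0,0,255],
  [-190,0,0,0,0,0,255],
  [-190,0,0,0,0,0,255],
])

```text
time_s: 32.72
eef_pos: [0.4501, -0.086, 0.1623]
eef_rot: [-0.026, -0.704, -0.024, 0.709]
wrist_force: [-0.2, 0.8, -2.4]
opening: 0.253
```

```bash
cat >> h.py <<'E'
def above(k,h,dz,flip,dx=.002):
    pc,F=chan(k,h,dx,flip); return pc+[0,0,dz],F
E
python3 - <<'E'
from h import *
held(); go(*above(3,.035,.08,True))
E
```

```text
pos [ 0.4501 -0.086   0.1623] open 0.253 F [-0.16  0.85 -2.43] T tool [-0.016  0.132 -0.009] T [ 0.019 -0.131  0.016]
n 6030 tool z range [-44.  42.] slope dx/dz deg 0.7 x at 0 -51.4
profile [(-40, np.float64(-52.1)), (-30, np.float64(-51.9)), (-20, np.float64(-51.8)), (-10, np.float64(-51.6)), (0, np.float64(-51.5)), (10, np.float64(-51.4)), (20, np.float64(-51.3)), (30, np.float64(-51.2)), (40, np.float64(-51.1))]
t 32.78 GO shift [  30.7 -358.6 -119.2] turn [-1.6 22.4 -0.4]
```

Call:
step_arm([
  [-30,-50,-10,0,0,0,255],
  [-30,-100,-25,0,5,0,255],
  [-30,-150,-40,-1,10,0,255],
  [-30,-200,-55,-2,22,0,255],
  [-30,-250,-75,-2,22,0,255],
  [-20,-300,-95,-2,22,0,255],
  [10,-350,-119,-2,22,0,255],
  [31,-359,-119,-2,22,0,255],
  [31,-359,-119,-2,22,0,255],
  [31,-359,-119,-2,22,0,255],
])

```text
time_s: 34.02
eef_pos: [0.5444, 0.2795, 0.1314]
eef_rot: [0.033, 0.827, 0.04, -0.56]
wrist_force: [-0.9, -0.1, -2.6]
opening: 0.256
```

Run:
```python
from h import *
p,Q=held(); cv2.imwrite("pics/b6.png",p[:,:,::-1])
for h,dz in ((.035,0),(.012,0),(.0095,0)): go(*above(3,h,dz,True))
```

```text
pos [0.5444 0.2795 0.1314] open 0.256 F [-0.95 -0.15 -2.6 ] T tool [-0.004 -0.286 -0.019] T [-0.013  0.286  0.008]
n 3735 tool z range [-45. -15.] slope dx/dz deg 3.2 x at 0 -48.8
profile [(-40, np.float64(-51.4)), (-30, np.float64(-51.2)), (-20, np.float64(-51.0)), (-10, np.float64(-46.7))]
t 34.08 GO shift [75.7 -1.5 31.5] turn [ 0.4  0.2 -0.4]
t 34.08 GO shift [98.7 -1.6 31.4] turn [ 0.4  0.2 -0.4]
t 34.08 GO shift [101.2  -1.6  31.4] turn [ 0.4  0.2 -0.4]
```

Call:
step_arm([
  [38,-1,16,0,0,0,255],
  [76,-1,31,0,0,0,255],
  [88,-2,31,0,0,0,255],
  [95,-2,31,0,0,0,255],
  [98,-2,31,0,0,0,255],
  [98,-2,31,0,0,0,255],
])

```text
time_s: 34.83
eef_pos: [0.5694, 0.2826, 0.0461]
eef_rot: [0.031, 0.836, 0.041, -0.546]
wrist_force: [4.7, -18.6, 46.1]
opening: 0.25
```

Blocked again at the same height. I'll take one composite picture in the contact state before moving.

Run:
```python
from h import *
p,Q=held(); cv2.imwrite("pics/b7w.png",p[:,:,::-1])
go(*above(3,.0095,0,True))
ps,ds,Ps,i,T=snap("side"); pz,dz,Pz,i,T=snap("scene")
np.savez("pics/b7.npz",Ps=Ps,ps=ps,Pz=Pz,pz=pz,p=p,Q=Q)
a=cv2.resize(ps[215:315,210:310,::-1],(400,400),interpolation=cv2.INTER_CUBIC)
b=cv2.resize(p[100:400,130:430,::-1],(400,400)); 
cv2.imwrite("pics/b7.png",np.hstack([a,b]))
cl=np.load("pics/w3.npz")
# drawer front + tab now (side cam), A's tube
ax=np.radians(YD); ex=np.array([np.cos(ax),np.sin(ax)]); ey=np.array([-ex[1],ex[0]])
for nm,pp,PP in (("side",ps,Ps),("scene",pz,Pz)):
    h=cv2.cvtColor(pp,cv2.COLOR_RGB2HSV); q=(PP[...,:2]-C0[:2]); X=q@ex; Y=q@ey
    wh=(h[...,1]<70)&(h[...,2]>140)&(PP[...,2]>.07)&(PP[...,2]<.082)&(X>-.12)&(X<-.05)
    print(nm,"front top X",np.percentile(X[wh],[5,50,95])*1e3 if wh.sum()>10 else wh.sum())
    for m,ar,c in comps(orange(pp)&(PP[...,2]>.03)&(PP[...,2]<.15)&(abs(X)<.09)&(abs(Y)<.15),20):
        print("  orange",np.round(c),ar,"X",np.percentile(X[m],[2,98])*1e3,"Y",np.percentile(Y[m],[2,98])*1e3,"Z",np.percentile(PP[m][:,2],[2,98])*1e3)
# gripper lower envelope in tool frame
m=(np.abs(Q[...,1])<90)&(p.max(-1)<70)&(Q[...,0]<-36)
for y in range(-60,61,10):
    s=m&(abs(Q[...,1]-y)<5); print(y,np.percentile(Q[s][:,0],99).round() if s.sum()>20 else None,end="; ")
```

```text
pos [0.5694 0.2826 0.0461] open 0.25 F [  4.71 -18.61  46.14] T tool [-0.077  2.796  3.475] T [-2.906 -3.122 -1.309]
n 4405 tool z range [-46. -12.] slope dx/dz deg -27.1 x at 0 -53.8
profile [(-50, np.float64(-31.9)), (-40, np.float64(-33.5)), (-30, np.float64(-38.9)), (-20, np.float64(-44.3)), (-10, np.float64(-46.6))]
t 34.88 GO shift [11.3 -0.2 22.8] turn [ 0.4 -1.7 -0.3]
side front top X [-102.74235019  -53.27146956  -50.30589342]
  orange [243. 267.] 22 X [21.79293087 57.94703048] Y [40.03063704 51.26060428] Z [76.47413762 93.76375715]
  orange [245. 288.] 53 X [-18.8696442   57.06702555] Y [106.78801866 115.36552697] Z [47.10601574 82.90897642]
scene front top X [-69.53793465 -53.68911972 -50.47393266]
  orange [366. 183.] 96 X [-2.56197044 45.9798415 ] Y [19.49316276 95.92243981] Z [64.18541014 99.07051593]
-60 -47.0; -50 -47.0; -40 -48.0; -30 -48.0; -20 -42.0; -10 -44.0; 0 -47.0; 10 -42.0; 20 -40.0; 30 -48.0; 40 -48.0; 50 -46.0; 60 -47.0;
```

View pics/b7.png

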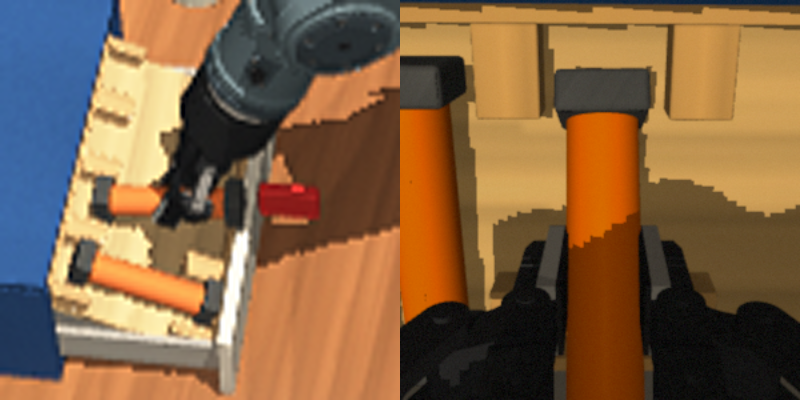

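The drawer front's top is now at X≈−53 instead of −81: the first snag pushed the drawer in about 25 mm, so the cradle had shifted. I'll back off, set B down again, pull the drawer fully out, then regrasp B.

Run:
```python
from h import *
pc,F=above(3,.0127,0,True); M=F*R.from_rotvec([0,np.radians(4),0])
ax=np.array([.456,-.0865,.017]); inv=F.inv()
for nm,w in dict(up=pc+[-.02,0,.1],trav=ax+[0,0,.13]+.039*M.as_matrix()[:,0],hov=ax+[0,0,.012]+.039*M.as_matrix()[:,0],down=ax+.039*M.as_matrix()[:,0]).items(): print(nm,np.round(inv.apply(w-pc)*1e3))
```

```text
up [-100.   -2.  -19.]
trav [-119.  356.   76.]
hov [-10. 356. 120.]
down [  1. 356. 124.]
```

Call:
step_arm([
  [-50,0,-9,0,0,0,255],
  [-100,0,-19,0,0,0,255],
  [-119,55,-5,0,2,0,255],
  [-119,115,12,0,4,0,255],
  [-119,175,30,0,4,0,255],
  [-119,235,45,0,4,0,255],
  [-119,295,60,0,4,0,255],
  [-119,356,76,0,4,0,255],
  [-65,356,98,0,4,0,255],
  [-14,356,118,0,4,0,255],
])

```text
time_s: 36.22
eef_pos: [0.4761, -0.0893, 0.0028]
eef_rot: [0.033, 0.847, 0.038, -0.529]
wrist_force: [1.3, 0.8, -3.3]
opening: 0.251
```

Call:
step_arm([
  [0,0,0,0,0,0,255],
  [4,0,2,0,0,0,255],
  [8,0,3,0,0,0,255],
  [11,0,4,0,0,0,255],
  [13,0,5,0,0,0,255],
])

```text
time_s: 36.85
eef_pos: [0.4767, -0.0849, -0.0114]
eef_rot: [0.033, 0.846, 0.042, -0.53]
wrist_force: [-0.5, 0.5, -3.8]
opening: 0.257
```

Call:
step_arm([
  [3,0,1,0,0,0,255],
  [6,0,2,0,0,0,255],
  [8,0,4,0,0,0,255],
  [8,0,4,0,0,0,255],
])

```text
time_s: 37.35
eef_pos: [0.4751, -0.0844, -0.0221]
eef_rot: [0.032, 0.845, 0.042, -0.531]
wrist_force: [-0.4, -0.4, -3.9]
opening: 0.255
```

Call:
step_arm([
  [1,0,1,0,0,0,255],
  [2,0,1,0,0,0,255],
  [3,0,1,0,0,0,255],
])

```text
time_s: 37.72
eef_pos: [0.4763, -0.0848, -0.0236]
eef_rot: [0.032, 0.846, 0.042, -0.53]
wrist_force: [-32.3, 1.4, 47.9]
opening: 0.257
```

Call:
step_arm([
  [-3,0,0,0,0,0,120],
  [-3,0,0,0,0,0,120],
  [-3,0,0,0,0,0,120],
  [-3,0,0,0,0,0,120],
  [-30,0,0,0,0,0,120],
  [-80,0,0,0,0,0,120],
  [-130,0,0,0,-8,0,120],
  [-160,0,30,0,-18,0,120],
  [-160,0,30,0,-26,0,120],
  [-160,0,30,0,-26,0,120],
])

```text
time_s: 38.98
eef_pos: [0.3814, -0.0932, 0.1065]
eef_rot: [-0.041, -0.705, -0.035, 0.708]
wrist_force: [-0.5, 0.1, -0.1]
opening: 0.528
```

Run:
```python
from h import *
look(np.array([.456,-.0865]),"b9")
for z in (.15,.0145): go([.459,.2384,z],frame(YD-180))
```

```text
t 38.98 pos [ 0.381 -0.093  0.106] T [ 0.012 -0.043  0.   ] F [-0.46  0.11 -0.05] open 0.53
px [282.  93.] 3389 c [ 0.4588 -0.0864] ang 6.4 size [22. 91.] z 0.03
target [ 0.45878214 -0.08635144] yaw 186.3894 now -173.85507994298828
t 39.02 GO shift [132.4   1.1 -79.5] turn [-0.3  0.3 -0.5]
t 39.02 GO shift [ -47.4 -320.4 -113.5] turn [ 0.4  0.3 -0.5]
t 39.02 GO shift [  88.1 -321.4 -114.2] turn [ 0.4  0.3 -0.5]
```

Call:
step_arm([
  [-47,-55,-19,0,0,0,120],
  [-47,-115,-40,0,0,0,120],
  [-47,-175,-62,0,0,0,120],
  [-47,-235,-84,0,0,0,120],
  [-47,-295,-105,0,0,0,120],
  [-40,-321,-114,0,0,0,120],
  [10,-321,-114,0,0,0,120],
  [60,-321,-114,0,0,0,120],
  [88,-321,-114,0,0,0,120],
  [88,-321,-114,0,0,0,120],
])

```text
time_s: 40.28
eef_pos: [0.4559, 0.2355, 0.0122]
eef_rot: [-0.04, -0.702, -0.033, 0.71]
wrist_force: [-0.4, 1.0, 0.2]
opening: 0.529
```

Call:
step_arm([
  [0,0,0,0,0,0,255],
  [0,0,0,0,0,0,255],
  [0,0,0,0,0,0,255],
  [0,0,0,0,0,0,255],
  [0,0,6,0,0,0,255],
  [0,0,12,0,0,0,255],
  [0,0,18,0,0,0,255],
  [0,0,20,0,0,0,255],
])

```text
time_s: 41.28
eef_pos: [0.4416, 0.2362, 0.0168]
eef_rot: [0.039, 0.706, 0.034, -0.706]
wrist_force: [1.3, 6.3, 0.9]
opening: 0.126
```

Call:
step_arm([
  [0,0,3,0,0,0,255],
  [0,0,6,0,0,0,255],
  [0,0,9,0,0,0,255],
  [0,0,9,0,0,0,255],
])

```text
time_s: 41.78
eef_pos: [0.4324, 0.2353, 0.0167]
eef_rot: [-0.039, -0.706, -0.034, 0.706]
wrist_force: [0.3, 6.0, 3.8]
opening: 0.125
```

Call:
step_arm([
  [0,0,3,0,0,0,255],
  [0,0,6,0,0,0,255],
  [0,0,8,0,0,0,255],
  [0,0,8,0,0,0,255],
])

```text
time_s: 42.28
eef_pos: [0.4295, 0.2351, 0.0169]
eef_rot: [0.038, 0.71, 0.035, -0.703]
wrist_force: [19.4, 9.2, -18.3]
opening: 0.131
```

At the stop again (19 N, no travel). Release and go back to B.

Call:
step_arm([
  [0,0,3,0,0,0,255],
  [0,0,3,0,0,0,120],
  [0,0,3,0,0,0,120],
  [0,0,3,0,0,0,120],
  [0,0,3,0,0,0,120],
  [-60,0,3,0,0,0,120],
  [-120,0,3,0,0,0,120],
  [-180,0,3,0,0,0,120],
  [-180,0,3,0,0,0,120],
])

```text
time_s: 43.4
eef_pos: [0.4238, 0.2355, 0.2007]
eef_rot: [0.04, 0.708, 0.034, -0.704]
wrist_force: [0.7, -0.2, 0.4]
opening: 0.53
```

Run:
```python
from h import *
p,d,P,i,T=snap("wrist"); h=cv2.cvtColor(p,cv2.COLOR_RGB2HSV)
red=((h[...,0]<6)|(h[...,0]>174))&(h[...,1]>170)&(h[...,2]>80)
for m,a,c in comps(red,100):
    q=P[m]; q=q[np.isfinite(q).all(1)&(q[:,2]>.066)]
    if len(q)>20: print("tab",c,fit(q))
ax=np.radians(YD); ex=np.array([np.cos(ax),np.sin(ax)]); ey=np.array([-ex[1],ex[0]]); q=(P[...,:2]-C0[:2]); X=q@ex; Y=q@ey
for m,ar,c in comps(orange(p)&(P[...,2]>.03)&(P[...,2]<.15)&(abs(X)<.09)&(abs(Y)<.15),20):
        print("  orange",np.round(c),ar,"X",np.percentile(X[m],[2,98])*1e3,"Y",np.percentile(Y[m],[2,98])*1e3,"Z",np.percentile(P[m][:,2],[2,98])*1e3)
for z in (.12,-.026): go([.4588,-.0864,z],frame(-173.6))
```

```text
tab [281.85991058 181.46646796] (array([0.43260352, 0.23503984]), np.float32(5.715535), [11.204819679260254, 46.89324951171875], np.float64(0.07460725227370152))
tab [ 53.57920792 370.86845827] (array([0.1714651 , 0.48167523]), np.float32(137.50755), [18.084197998046875, 37.233184814453125], np.float64(0.07244142835840794))
  orange [158.  56.] 3055 X [-55.8346092  21.9550448] Y [ 87.2838802  106.95034008] Z [55.78452337 88.50576397]
t 43.45 GO shift [ 80.3 322.8  -3.1] turn [-0.4 -0.  -0.5]
t 43.45 GO shift [226.3 321.5  -3. ] turn [-0.4 -0.  -0.5]
```

Call:
step_arm([
  [0,60,0,0,0,0,120],
  [0,120,-1,0,0,0,120],
  [0,180,-2,0,0,0,120],
  [0,240,-2,0,0,0,120],
  [20,300,-3,0,0,0,120],
  [80,322,-3,0,0,0,120],
  [130,322,-3,0,0,0,120],
  [180,322,-3,0,0,0,120],
  [210,322,-3,0,0,0,120],
  [220,322,-3,0,0,0,120],
])

```text
time_s: 44.7
eef_pos: [0.4527, -0.0862, -0.0252]
eef_rot: [-0.039, -0.702, -0.035, 0.71]
wrist_force: [0.2, 0.7, -0.7]
opening: 0.528
```

Run:
```python
from h import *
look(np.array([.456,-.0865]),"b10")
```

```text
t 44.7 pos [ 0.453 -0.086 -0.025] T [0.065 0.034 0.004] F [ 0.16  0.7  -0.75] open 0.53
px [509.   5.] 749 c [ 0.5683 -0.1452] ang 99.8 size [ 4. 26.] z 0.029
px [285. 282.] 9912 c [ 0.4595 -0.0866] ang 6.1 size [21. 92.] z 0.032
target [ 0.45954913 -0.08659573] yaw -173.87714 now -174.0198928012182
t 44.75 GO shift [ 2.   0.8 -6.2] turn [-0.1  0.6 -0.4]
```

Call:
step_arm([
  [2,0,-6,0,0,0,120],
  [2,0,-6,0,0,0,255],
  [2,0,-6,0,0,0,255],
  [2,0,-6,0,0,0,255],
  [2,0,-6,0,0,0,255],
  [-50,0,-6,0,0,0,255],
  [-110,0,-6,0,0,0,255],
  [-170,0,-6,0,0,0,255],
  [-190,0,-6,0,0,0,255],
  [-190,0,-6,0,0,0,255],
])

```text
time_s: 46.0
eef_pos: [0.4639, -0.0855, 0.1699]
eef_rot: [-0.041, -0.706, -0.033, 0.706]
wrist_force: [-0.5, -0.1, -2.6]
opening: 0.25
```

Run:
```python
from h import *
held(); go(*above(3,.035,.08,True))
```

```text
pos [ 0.4639 -0.0855  0.1699] open 0.25 F [-0.49 -0.11 -2.55] T tool [-0.008  0.144 -0.034] T [ 0.049 -0.14   0.01 ]
n 5613 tool z range [-39.  47.] slope dx/dz deg 0.8 x at 0 -49.0
profile [(-40, np.float64(-49.8)), (-30, np.float64(-49.6)), (-20, np.float64(-49.3)), (-10, np.float64(-49.3)), (0, np.float64(-49.1)), (10, np.float64(-49.0)), (20, np.float64(-48.9)), (30, np.float64(-48.8)), (40, np.float64(-48.8)), (50, np.float64(-48.4))]
t 46.05 GO shift [  33.7 -355.  -118.9] turn [ 0.4 22.2 -0.5]
```

Call:
step_arm([
  [-30,-50,-10,0,0,0,255],
  [-30,-100,-25,0,5,0,255],
  [-30,-150,-40,0,10,0,255],
  [-30,-200,-55,0,22,0,255],
  [-30,-250,-75,0,22,0,255],
  [-20,-300,-95,0,22,0,255],
  [10,-350,-122,0,22,0,255],
  [34,-355,-122,0,22,0,255],
  [34,-355,-122,0,22,0,255],
  [34,-355,-122,0,22,0,255],
])

```text
time_s: 47.3
eef_pos: [0.5464, 0.2796, 0.1294]
eef_rot: [0.033, 0.826, 0.04, -0.561]
wrist_force: [-0.0, -0.3, -2.6]
opening: 0.252
```

Run:
```python
from h import *
p,Q=held(); cv2.imwrite("pics/b6.png",p[:,:,::-1])
for h,dz in ((.037,0),(.016,0),(.012,0)): go(*above(3,h,dz,True,.006))
```

```text
pos [0.5464 0.2796 0.1294] open 0.252 F [-0.04 -0.29 -2.59] T tool [-0.007 -0.187 -0.005] T [-0.017  0.186  0.007]
n 2894 tool z range [-40. -14.] slope dx/dz deg 5.0 x at 0 -45.7
profile [(-40, np.float64(-49.7)), (-30, np.float64(-48.9)), (-20, np.float64(-48.8)), (-10, np.float64(-44.6))]
t 47.35 GO shift [71.3 -1.5 29. ] turn [ 0.4  0.3 -0.4]
t 47.35 GO shift [92.3 -1.6 28.9] turn [ 0.4  0.3 -0.4]
t 47.35 GO shift [96.3 -1.7 28.9] turn [ 0.4  0.3 -0.4]
```

Call:
step_arm([
  [36,-1,15,0,0,0,255],
  [71,-1,29,0,0,0,255],
  [80,-2,29,0,0,0,255],
  [87,-2,29,0,0,0,255],
  [91,-2,29,0,0,0,255],
  [91,-2,29,0,0,0,255],
])

```text
time_s: 48.1
eef_pos: [0.5543, 0.2823, 0.0358]
eef_rot: [0.033, 0.827, 0.041, -0.56]
wrist_force: [0.1, -0.1, -3.3]
opening: 0.255
```

Call:
step_arm([
  [2,0,0,0,0,0,255],
  [4,0,0,0,0,0,255],
  [5,0,0,0,0,0,255],
  [5,0,0,0,0,0,255],
])

```text
time_s: 48.6
eef_pos: [0.5574, 0.2827, 0.0322]
eef_rot: [0.033, 0.828, 0.041, -0.559]
wrist_force: [-1.0, -2.3, 5.3]
opening: 0.252
```

Call:
step_arm([
  [3,0,0,0,0,0,120],
  [3,0,0,0,0,0,120],
  [3,0,0,0,0,0,120],
  [3,0,0,0,0,0,120],
  [-20,0,0,0,0,0,120],
  [-60,0,0,0,0,0,120],
  [-95,0,0,0,0,0,120],
  [-95,0,0,0,0,0,120],
  [-95,0,0,0,0,0,120],
])

```text
time_s: 49.72
eef_pos: [0.52, 0.2793, 0.1177]
eef_rot: [0.033, 0.826, 0.041, -0.561]
wrist_force: [0.2, 0.2, -0.4]
opening: 0.531
```

```bash
cat >> h.py <<'E'
def seats(n="wrist",tag=None):
    p,d,P,i,T=snap(n)
    if tag: cv2.imwrite(f"pics/{tag}.png",p[:,:,::-1])
    M=frame(YD,22).as_matrix(); q=P-C0; x=q@M[:,2]; y=q@M[:,1]; h=-q@M[:,0]
    for m,ar,c in comps(orange(p)&(abs(x)<.1)&(abs(y)<.15)&(h>0)&(h<.06),20):
        f=np.polyfit(x[m],y[m],1); g=np.polyfit(x[m],h[m],1)
        print(n,np.round(c),ar,"slope x",np.round(np.percentile(x[m],[2,98])*1e3),"y",np.round(np.median(y[m])*1e3),"h med/max",np.round(np.percentile(h[m],[50,98])*1e3),"yaw,pitch",np.round(np.degrees([f[0],g[0]]),1))
    return p,x,y,h
E
python3 - <<'E'
from h import *
seats("wrist","c0"); seats("side")
go([.582,-.203,.14],frame(-80.5))
E
```

```text
wrist [281. 191.] 2164 slope x [ 6. 48.] y 35.0 h med/max [27. 29.] yaw,pitch [-0.6  0.2]
wrist [187. 229.] 3718 slope x [-45.  41.] y 97.0 h med/max [27. 29.] yaw,pitch [-0.9  0.1]
wrist [268. 277.] 127 slope x [-43. -26.] y 44.0 h med/max [23. 27.] yaw,pitch [ 5.7 -1.5]
side [260. 271.] 101 slope x [-40.  43.] y 45.0 h med/max [23. 31.] yaw,pitch [ 4.5 -4.3]
side [255. 289.] 54 slope x [-48.  39.] y 111.0 h med/max [19. 26.] yaw,pitch [ 0.2 -0.6]
t 49.82 GO shift [-12.7 486.1 -17.8] turn [-92.2 -16.1 -18. ]
```

B is seated in channel 3 (top at 27 mm, pitch 0°), A still in channel 4. On to cartridge C.

Call:
step_arm([
  [-50,20,0,0,0,0,120],
  [-60,70,-2,-10,-2,-2,120],
  [-60,120,-4,-19,-3,-4,120],
  [-60,170,-6,-28,-5,-5,120],
  [-60,220,-8,-38,-7,-7,120],
  [-60,275,-10,-48,-8,-9,120],
  [-60,330,-12,-57,-10,-11,120],
  [-60,385,-14,-67,-12,-13,120],
  [-50,440,-16,-77,-14,-15,120],
  [-13,486,-18,-87,-15,-17,120],
])

```text
time_s: 51.08
eef_pos: [0.5817, -0.2003, 0.1457]
eef_rot: [0.486, 0.535, 0.484, -0.493]
wrist_force: [0.1, 0.2, -1.0]
opening: 0.526
```

Call:
step_arm([
  [0,0,0,-4,0,0,120],
  [0,0,0,-4,0,0,120],
  [0,0,0,-4,0,0,120],
])

```text
time_s: 51.45
eef_pos: [0.5804, -0.196, 0.1453]
eef_rot: [0.502, 0.52, 0.5, -0.477]
wrist_force: [0.4, -0.1, 1.0]
opening: 0.527
```

Run:
```python
from h import *
look(np.array([.582,-.203]),"c1")
```

```text
t 51.45 pos [ 0.58  -0.196  0.145] T [0.007 0.025 0.037] F [ 0.39 -0.06  0.99] open 0.53
px [273. 174.] 1788 c [ 0.5792 -0.176 ] ang 98.0 size [18. 91.] z 0.03
target [ 0.57921722 -0.17604877] yaw -81.98704 now -89.58981459657996
t 51.5 GO shift [173.3  -9.  -12.9] turn [-7.6 -2.1 -2.7]
```

C has been knocked about 27 mm aside and is now at (0.579,−0.176). Grasping it there.

Call:
step_arm([
  [0,-9,-13,-8,-2,-3,120],
  [50,-9,-13,-8,-2,-3,120],
  [100,-9,-13,-8,-2,-3,120],
  [145,-9,-13,-8,-2,-3,120],
  [165,-9,-13,-8,-2,-3,120],
  [173,-9,-13,-8,-2,-3,120],
  [173,-9,-13,-8,-2,-3,120],
  [173,-9,-13,-8,-2,-3,120],
])

```text
time_s: 52.5
eef_pos: [0.5804, -0.1772, -0.0252]
eef_rot: [0.535, 0.462, 0.536, -0.462]
wrist_force: [0.4, -0.1, -0.6]
opening: 0.53
```

Run:
```python
from h import *
look(np.array([.579,-.176]),"c2")
```

```text
t 52.5 pos [ 0.58  -0.177 -0.025] T [-0.023 -0.006 -0.042] F [ 0.44 -0.14 -0.58] open 0.53
px [277. 294.] 9717 c [ 0.5779 -0.1773] ang 98.6 size [21. 92.] z 0.03
target [ 0.57786102 -0.17726195] yaw -81.43605 now -81.5729753845934
t 52.55 GO shift [ 1.6 -2.4 -0.2] turn [-0.1 -0.1  0.1]
```

Call:
step_arm([
  [1,-2,0,0,0,0,255],
  [1,-2,0,0,0,0,255],
  [1,-2,0,0,0,0,255],
  [1,-2,0,0,0,0,255],
  [-40,-2,0,0,0,0,255],
  [-100,-2,0,0,0,0,255],
  [-160,-2,0,0,0,0,255],
  [-200,-2,0,0,0,0,255],
  [-200,-2,0,0,0,0,255],
  [-200,-2,0,0,0,0,255],
])

```text
time_s: 53.8
eef_pos: [0.5768, -0.1764, 0.1708]
eef_rot: [0.532, 0.461, 0.538, -0.463]
wrist_force: [0.0, -0.5, -3.3]
opening: 0.253
```

Call:
step_arm([
  [0,0,0,0,0,0,255],
  [0,0,0,0,0,0,255],
  [0,0,0,0,0,0,255],
])

```text
time_s: 54.18
eef_pos: [0.5777, -0.1769, 0.1719]
eef_rot: [0.533, 0.461, 0.538, -0.463]
wrist_force: [-0.0, 0.7, -2.7]
opening: 0.258
```

Run:
```python
from h import *
held(); print(ctrl.get_obs()["q"]); 
for f in (True,False): go(*above(2,.037,.08,f))
```

```text
pos [ 0.5777 -0.1769  0.1719] open 0.258 F [-0.05  0.74 -2.68] T tool [0.005 0.085 0.025] T [ 0.088 -0.013 -0.005]
n 7519 tool z range [-44.  42.] slope dx/dz deg 0.6 x at 0 -53.3
profile [(-40, np.float64(-53.8)), (-30, np.float64(-53.7)), (-20, np.float64(-53.5)), (-10, np.float64(-53.5)), (0, np.float64(-53.6)), (10, np.float64(-53.6)), (20, np.float64(-53.6)), (30, np.float64(-53.2)), (40, np.float64(-53.2))]
[-4.93100649e-01  2.73662019e-01  1.55043474e+00 -5.49899899e-04
  1.32415578e+00 -6.40143208e-01]
t 54.22 GO shift [  41.3   29.6 -391. ] turn [91.4 17.1 18.2]
t 54.22 GO shift [  41.3   29.6 -391. ] turn [-86.1 -18.   16.8]
```

Run:
```python
from h import *
go([.53,.10,.19],frame(YD-180)); o=ctrl.get_obs(); print(rot(o).inv().apply(o["torque"]))
```

```text
t 54.22 GO shift [ -16.8   -6.8 -281.1] turn [92.7  0.1  0.4]
[-0.03026067  0.14365013  0.01404362]
```

Two readings (0.085 and 0.144 N·m) put C's heavy end at tool +z. Turning so that it points downslope, for channel 2.

Call:
step_arm([
  [-17,0,-28,10,0,0,255],
  [-17,-1,-56,19,0,0,255],
  [-17,-2,-84,29,0,0,255],
  [-17,-3,-112,38,0,0,255],
  [-17,-4,-140,48,0,0,255],
  [-17,-5,-168,58,0,0,255],
  [-17,-6,-196,67,0,0,255],
  [-17,-6,-224,77,0,0,255],
  [-17,-7,-252,87,0,0,255],
  [-17,-7,-281,93,0,0,255],
])

```text
time_s: 55.48
eef_pos: [0.53, 0.1006, 0.1909]
eef_rot: [-0.031, -0.705, -0.033, 0.708]
wrist_force: [1.0, 0.2, -2.8]
opening: 0.255
```

Run:
```python
from h import *
held(); go(*above(2,.037,.08,True,.001))
```

```text
pos [0.53   0.1006 0.1909] open 0.255 F [ 1.01  0.2  -2.84] T tool [-0.083  0.097  0.006] T [ 0.004 -0.098  0.083]
n 408 tool z range [ 4. 21.] slope dx/dz deg -2.4 x at 0 -50.9
profile [(10, np.float64(-51.6)), (20, np.float64(-52.3))]
t 55.52 GO shift [  59.5 -107.8  -29.4] turn [-0.7 22.3  0.2]
```

Call:
step_arm([
  [0,-40,-10,0,8,0,255],
  [0,-80,-20,0,16,0,255],
  [10,-108,-29,-1,22,0,255],
  [40,-108,-29,-1,22,0,255],
  [59,-108,-29,-1,22,0,255],
  [59,-108,-29,-1,22,0,255],
  [59,-108,-29,-1,22,0,255],
])

```text
time_s: 56.4
eef_pos: [0.5491, 0.2102, 0.1329]
eef_rot: [0.032, 0.827, 0.046, -0.56]
wrist_force: [0.6, 0.8, -2.5]
opening: 0.258
```

Run:
```python
from h import *
held()
for h in (.035,.012,.009): go(*above(2,h,0,True,.001))
```

```text
pos [0.5491 0.2102 0.1329] open 0.258 F [ 0.56  0.76 -2.49] T tool [-0.    -0.251 -0.   ] T [-0.028  0.25   0.   ]
n 4054 tool z range [-45. -11.] slope dx/dz deg 1.0 x at 0 -52.1
profile [(-40, np.float64(-53.3)), (-30, np.float64(-53.3)), (-20, np.float64(-53.3)), (-10, np.float64(-53.3)), (0, np.float64(-54.2)), (10, np.float64(-54.6))]
t 56.45 GO shift [77.6 -4.1 30.7] turn [0.7 0.2 0.2]
t 56.45 GO shift [100.6  -4.   30.6] turn [0.7 0.2 0.2]
t 56.45 GO shift [103.6  -4.   30.6] turn [0.7 0.2 0.2]
```

Call:
step_arm([
  [39,-4,15,1,0,0,255],
  [78,-4,31,1,0,0,255],
  [88,-4,31,1,0,0,255],
  [95,-4,31,1,0,0,255],
  [99,-4,31,1,0,0,255],
  [99,-4,31,1,0,0,255],
])

```text
time_s: 57.2
eef_pos: [0.5564, 0.2151, 0.0293]
eef_rot: [0.024, 0.827, 0.041, -0.56]
wrist_force: [1.1, 0.7, -2.6]
opening: 0.256
```

Call:
step_arm([
  [2,0,0,0,0,0,255],
  [4,0,0,0,0,0,255],
  [5,0,0,0,0,0,255],
  [5,0,0,0,0,0,255],
])

```text
time_s: 57.7
eef_pos: [0.5593, 0.2155, 0.0255]
eef_rot: [0.024, 0.828, 0.041, -0.559]
wrist_force: [0.6, 0.4, 4.7]
opening: 0.259
```

Call:
step_arm([
  [3,0,0,0,0,0,120],
  [3,0,0,0,0,0,120],
  [3,0,0,0,0,0,120],
  [3,0,0,0,0,0,120],
  [-20,0,0,0,0,0,120],
  [-60,0,0,0,0,0,120],
  [-110,0,0,0,0,0,120],
  [-130,0,0,0,0,0,120],
  [-130,0,0,0,0,0,120],
])

```text
time_s: 58.82
eef_pos: [0.5107, 0.2103, 0.1467]
eef_rot: [0.024, 0.828, 0.042, -0.559]
wrist_force: [-0.1, 0.6, -0.3]
opening: 0.532
```

Run:
```python
from h import *
seats("wrist","c0"); seats("side")
go([.505,-.425,.15],frame(-84)); go([.53,-.15,.2],frame(-84))
```

```text
wrist [281. 181.] 1972 slope x [-2. 46.] y -32.0 h med/max [27. 29.] yaw,pitch [-0.1  0.3]
wrist [193. 209.] 3151 slope x [-45.  43.] y 33.0 h med/max [27. 29.] yaw,pitch [0.2 0.1]
wrist [112. 213.] 3069 slope x [-48.  40.] y 94.0 h med/max [27. 29.] yaw,pitch [-0.4  0.2]
wrist [277. 257.] 274 slope x [-44. -30.] y -28.0 h med/max [27. 29.] yaw,pitch [17.9 -6.1]
side [262. 255.] 81 slope x [-42.  46.] y -22.0 h med/max [22. 31.] yaw,pitch [ 6.1 -1.3]
side [257. 272.] 55 slope x [-45.  41.] y 47.0 h med/max [18. 25.] yaw,pitch [0.4 0.8]
side [256. 289.] 60 slope x [-49.  39.] y 110.0 h med/max [19. 23.] yaw,pitch [0.3 0.4]
t 58.92 GO shift [-33.2 631.4  56.8] turn [-89.4 -17.2 -16.9]
t 58.92 GO shift [-59.3 359.8  -8.6] turn [-89.4 -17.2 -16.9]
```

Three are seated (y −32, 33 and 94; pitch about 0°). Moving to D.

Call:
step_arm([
  [-40,55,-2,-9,-2,-2,120],
  [-55,115,-3,-18,-3,-3,120],
  [-59,175,-4,-27,-5,-5,120],
  [-59,235,-6,-36,-7,-7,120],
  [-59,297,-7,-45,-9,-8,120],
  [-59,360,-9,-54,-10,-10,120],
  [-59,420,6,-63,-12,-12,120],
  [-55,480,20,-72,-14,-14,120],
  [-50,540,35,-81,-15,-15,120],
  [-40,600,50,-89,-17,-17,120],
])

```text
time_s: 60.18
eef_pos: [0.5098, -0.3355, 0.1686]
eef_rot: [0.523, 0.475, 0.527, -0.472]
wrist_force: [1.2, 0.6, 1.3]
opening: 0.529
```

Call:
step_arm([
  [7,-5,-31,0,0,0,120],
  [7,-5,-31,0,0,0,120],
  [7,-5,-31,0,0,0,120],
  [7,-5,-31,0,0,0,120],
])

```text
time_s: 60.68
eef_pos: [0.503, -0.3034, 0.1645]
eef_rot: [0.523, 0.476, 0.525, -0.473]
wrist_force: [1.2, -0.7, -0.0]
opening: 0.531
```

Run:
```python
from h import *
look(np.array([.505,-.425]),"d1")
```

```text
t 60.67 pos [ 0.503 -0.303  0.165] T [-0.011  0.004 -0.039] F [ 1.15 -0.68 -0.03] open 0.53
px [282. 306.] 1658 c [ 0.5157 -0.4277] ang 94.9 size [22. 92.] z 0.029
target [ 0.51565845 -0.42773004] yaw -85.083824 now -84.34469324918766
t 60.72 GO shift [1.911e+02 1.000e-01 1.258e+02] turn [ 0.7 -0.3 -0.1]
```

Call:
step_arm([
  [0,0,60,0,0,0,120],
  [30,0,115,0,0,0,120],
  [80,0,126,0,0,0,120],
  [130,0,126,0,0,0,120],
  [170,0,126,0,0,0,120],
  [188,0,126,0,0,0,120],
  [190,0,126,0,0,0,120],
  [190,0,126,0,0,0,120],
])

```text
time_s: 61.72
eef_pos: [0.5162, -0.4287, -0.0243]
eef_rot: [0.524, 0.476, 0.524, -0.473]
wrist_force: [-0.1, -0.7, 0.9]
opening: 0.524
```

Run:
```python
from h import *
look(np.array([.515,-.427]),"d2")
```

```text
t 61.73 pos [ 0.516 -0.429 -0.024] T [-0.005  0.042 -0.015] F [-0.09 -0.75  0.92] open 0.52
px [283. 293.] 9578 c [ 0.5157 -0.4279] ang 94.3 size [21. 93.] z 0.029
target [ 0.51570844 -0.42788229] yaw -85.697624 now -84.33881455578312
t 61.78 GO shift [ 3.  -0.5 -1. ] turn [ 1.4 -0.1 -0.2]
```

Call:
step_arm([
  [2,0,-1,1,0,0,255],
  [2,0,-1,1,0,0,255],
  [2,0,-1,1,0,0,255],
  [2,0,-1,1,0,0,255],
  [-40,0,-1,1,0,0,255],
  [-100,0,-1,1,0,0,255],
  [-160,0,-1,1,0,0,255],
  [-215,0,-1,1,0,0,255],
  [-215,0,-1,1,0,0,255],
  [-215,0,-1,1,0,0,255],
])

```text
time_s: 63.02
eef_pos: [0.5142, -0.4268, 0.1874]
eef_rot: [0.518, 0.481, 0.522, -0.478]
wrist_force: [-0.2, 0.7, -3.1]
opening: 0.256
```

Call:
step_arm([
  [0,0,0,0,0,0,255],
  [0,0,0,0,0,0,255],
  [0,0,0,0,0,0,255],
])

```text
time_s: 63.4
eef_pos: [0.5145, -0.4273, 0.1875]
eef_rot: [0.518, 0.481, 0.522, -0.478]
wrist_force: [0.0, -0.7, -2.2]
opening: 0.256
```

Run:
```python
from h import *
held(); o=ctrl.get_obs(); print(rot(o).inv().apply(o["torque"]))
for y in (YD,YD-180): go([.53,.04,.19],frame(y))
```

```text
pos [ 0.5145 -0.4273  0.1875] open 0.256 F [ 0.03 -0.74 -2.21] T tool [ 0.002 -0.069  0.01 ] T [-0.068 -0.016 -0.002]
n 9125 tool z range [-44.  43.] slope dx/dz deg -0.6 x at 0 -52.3
profile [(-40, np.float64(-52.3)), (-30, np.float64(-52.2)), (-20, np.float64(-52.3)), (-10, np.float64(-52.7)), (0, np.float64(-52.8)), (10, np.float64(-53.0)), (20, np.float64(-53.2)), (30, np.float64(-53.1)), (40, np.float64(-53.1))]
[ 0.05079709 -0.08639647  0.00187846]
t 63.45 GO shift [   0.8   53.1 -464.6] turn [-91.1  -0.3  -0.3]
t 63.45 GO shift [   0.8   53.1 -464.6] turn [88.9 -0.3  0.3]
```

D's moment is negative (−0.07, −0.09 N·m), so its heavy end is at tool −z. This one goes in with tool z upslope, in channel 1.

Call:
step_arm([
  [0,5,-46,-9,0,0,255],
  [0,11,-92,-18,0,0,255],
  [0,16,-139,-27,0,0,255],
  [0,21,-186,-36,0,0,255],
  [0,27,-232,-46,0,0,255],
  [0,32,-279,-55,0,0,255],
  [0,37,-325,-64,0,0,255],
  [0,42,-372,-73,0,0,255],
  [0,48,-418,-82,0,0,255],
  [1,53,-465,-91,0,0,255],
])

```text
time_s: 64.7
eef_pos: [0.5302, 0.0417, 0.1905]
eef_rot: [0.707, -0.035, 0.706, 0.038]
wrist_force: [1.7, 0.5, -1.7]
opening: 0.254
```

Call:
step_arm([
  [0,0,0,0,0,0,255],
  [0,0,0,0,0,0,255],
  [0,0,0,0,0,0,255],
])

```text
time_s: 65.08
eef_pos: [0.5301, 0.0391, 0.1902]
eef_rot: [0.707, -0.032, 0.706, 0.036]
wrist_force: [0.0, -0.3, -2.6]
opening: 0.256
```

Run:
```python
from h import *
held(); o=ctrl.get_obs(); print(rot(o).inv().apply(o["torque"]))
go(*above(1,.037,.08,False,.002))
```

```text
pos [0.5301 0.0391 0.1902] open 0.256 F [ 0.04 -0.26 -2.58] T tool [-0.017 -0.092  0.002] T [ 0.011 -0.092  0.016]
n 1407 tool z range [-44.  -2.] slope dx/dz deg 0.4 x at 0 -52.4
profile [(-40, np.float64(-53.2)), (-30, np.float64(-53.3)), (-20, np.float64(-53.6)), (-10, np.float64(-52.7)), (0, np.float64(-53.6)), (10, np.float64(-54.3))]
[ 0.01632194 -0.066552    0.01645847]
t 65.12 GO shift [ 58.7 106.3  36.3] turn [ -0.2 -21.9  -0.3]
```

Call:
step_arm([
  [0,40,12,0,-7,0,255],
  [0,80,25,0,-14,0,255],
  [10,106,36,0,-22,0,255],
  [40,106,36,0,-22,0,255],
  [59,106,36,0,-22,0,255],
  [59,106,36,0,-22,0,255],
  [59,106,36,0,-22,0,255],
])

```text
time_s: 66.0
eef_pos: [0.5563, 0.1489, 0.1327]
eef_rot: [0.829, -0.025, 0.558, 0.042]
wrist_force: [-0.2, 0.0, -2.8]
opening: 0.256
```

Run:
```python
from h import *
held()
for h in (.035,.012,.009): go(*above(1,h,0,False,.002))
```

```text
pos [0.5563 0.1489 0.1327] open 0.256 F [-0.25  0.01 -2.82] T tool [-0.004  0.235  0.016] T [-0.01   0.235  0.011]
n 4795 tool z range [-44.  44.] slope dx/dz deg 0.9 x at 0 -53.0
profile [(-40, np.float64(-53.3)), (-30, np.float64(-53.3)), (-20, np.float64(-53.5)), (-10, np.float64(-53.6)), (0, np.float64(-53.7)), (10, np.float64(-53.6)), (20, np.float64(-53.2)), (30, np.float64(-52.9)), (40, np.float64(-53.1))]
t 66.05 GO shift [ 76.8  -0.8 -31. ] turn [-0.2  0.2 -0.2]
t 66.05 GO shift [ 99.8  -0.8 -31.1] turn [-0.2  0.2 -0.2]
t 66.05 GO shift [102.8  -0.9 -31.1] turn [-0.2  0.2 -0.2]
```

Call:
step_arm([
  [39,0,-16,0,0,0,255],
  [77,-1,-31,0,0,0,255],
  [87,-1,-31,0,0,0,255],
  [95,-1,-31,0,0,0,255],
  [99,-1,-31,0,0,0,255],
  [99,-1,-31,0,0,0,255],
])

```text
time_s: 66.8
eef_pos: [0.5646, 0.15, 0.0292]
eef_rot: [0.829, -0.025, 0.558, 0.042]
wrist_force: [-0.4, 0.6, -2.9]
opening: 0.256
```

Call:
step_arm([
  [2,0,0,0,0,0,255],
  [4,0,0,0,0,0,255],
  [5,0,0,0,0,0,255],
  [5,0,0,0,0,0,255],
])

```text
time_s: 67.3
eef_pos: [0.5689, 0.1505, 0.0267]
eef_rot: [0.83, -0.025, 0.555, 0.042]
wrist_force: [-0.4, 2.2, 8.1]
opening: 0.253
```

Call:
step_arm([
  [3,0,0,0,0,0,120],
  [3,0,0,0,0,0,120],
  [3,0,0,0,0,0,120],
  [3,0,0,0,0,0,120],
  [-20,0,0,0,0,0,120],
  [-60,0,0,0,0,0,120],
  [-120,0,0,0,0,0,120],
  [-170,30,0,0,0,0,120],
  [-170,85,0,0,0,0,120],
  [-170,85,0,0,0,0,120],
])

```text
time_s: 68.55
eef_pos: [0.4933, 0.2311, 0.1832]
eef_rot: [0.829, -0.026, 0.557, 0.045]
wrist_force: [0.5, -0.4, -0.8]
opening: 0.531
```

Run:
```python
from h import *
p,*_=seats("wrist","e0"); seats("side"); h=0
p,d,P,i,T=snap("wrist"); h=cv2.cvtColor(p,cv2.COLOR_RGB2HSV)
red=((h[...,0]<6)|(h[...,0]>174))&(h[...,1]>170)&(h[...,2]>80)
for m,a,c in comps(red,60):
    q=P[m]; q=q[np.isfinite(q).all(1)&(q[:,2]>.066)]
    if len(q)>20: print("tab",c,fit(q))
for z in (.16,.0145): go([.433,.2354,z],frame(YD))
```

```text
wrist [333. 187.] 2615 slope x [-47.  41.] y 33.0 h med/max [26. 29.] yaw,pitch [ 0.1 -0.1]
wrist [406. 187.] 2549 slope x [-47.  41.] y 95.0 h med/max [26. 29.] yaw,pitch [ 0.1 -0.2]
wrist [181. 214.] 1642 slope x [-10.  48.] y -97.0 h med/max [26. 29.] yaw,pitch [ 0.1 -0.9]
wrist [256. 214.] 1414 slope x [-8. 44.] y -32.0 h med/max [26. 29.] yaw,pitch [-2.7  0. ]
side [265. 240.] 80 slope x [-40.  46.] y -89.0 h med/max [21. 29.] yaw,pitch [ 6.6 -2.4]
side [264. 256.] 88 slope x [-45.  41.] y -22.0 h med/max [22. 31.] yaw,pitch [ 5.5 -3.8]
side [258. 273.] 56 slope x [-47.  41.] y 48.0 h med/max [19. 26.] yaw,pitch [1.6 1.6]
side [255. 289.] 56 slope x [-46.  41.] y 110.0 h med/max [18. 27.] yaw,pitch [-0.9 -1. ]
tab [300.88422478  66.64658091] (array([0.43498236, 0.2355956 ]), np.float32(5.8687916), [10.990020751953125, 48.82179260253906], np.float64(0.07437722756553675))
t 68.7 GO shift [ -2.6  14.  -63. ] turn [-0.1 22.  -0.3]
t 68.7 GO shift [ 132.3   13.3 -117.5] turn [-0.1 22.  -0.3]
```

View pics/e0.png

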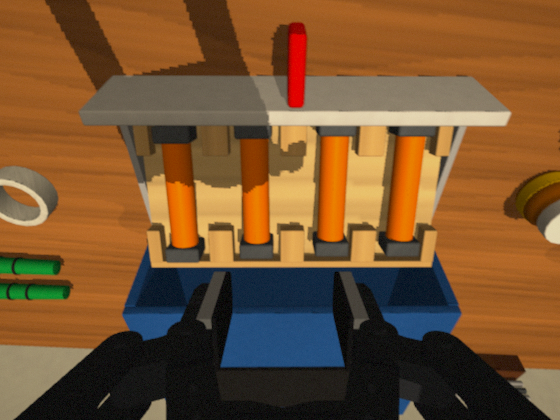

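All four sit in their channels (181,195), (256,195), (333,187), (406,187), between the ribs and lips. Now the tab: I'll pinch near its outer end so the gripper body stays off the cabinet, then push in.

Call:
step_arm([
  [-30,5,-30,0,8,0,120],
  [-30,10,-60,0,16,0,120],
  [-7,13,-73,0,22,0,120],
  [-7,13,-73,0,22,0,120],
  [35,13,-90,0,22,0,120],
  [80,13,-108,0,22,0,120],
  [115,13,-123,0,22,0,120],
  [128,13,-128,0,22,0,120],
  [128,13,-128,0,22,0,120],
  [128,13,-128,0,22,0,120],
])

```text
time_s: 69.95
eef_pos: [0.424, 0.2347, 0.0169]
eef_rot: [0.708, -0.033, 0.705, 0.037]
wrist_force: [-0.1, 0.0, -0.1]
opening: 0.531
```

Call:
step_arm([
  [0,0,0,0,0,0,255],
  [0,0,0,0,0,0,255],
  [0,0,0,0,0,0,255],
  [0,0,0,0,0,0,255],
  [0,0,0,0,0,0,255],
])

```text
time_s: 70.58
eef_pos: [0.4232, 0.2351, 0.0163]
eef_rot: [0.707, -0.033, 0.705, 0.037]
wrist_force: [-2.7, 2.4, 7.3]
opening: 0.128
```

Run:
```python
from h import *
a=np.radians(YD); o=ctrl.get_obs(); print(o["eef_pos"]); print(tool(o,np.array([np.cos(a),np.sin(a),0])*.16))
```

```text
[0.42324386 0.23507958 0.01631904]
[4.75694148e-01 1.14919608e-01 1.59999252e+02]
```

Call:
step_arm([
  [0,0,8,0,0,0,255],
  [0,0,20,0,0,0,255],
  [0,0,34,0,0,0,255],
  [0,0,48,0,0,0,255],
  [0,0,62,0,0,0,255],
  [0,0,76,0,0,0,255],
  [0,0,90,0,0,0,255],
  [0,0,104,0,0,0,255],
  [0,0,116,0,0,0,255],
  [0,0,125,0,0,0,255],
])

```text
time_s: 71.82
eef_pos: [0.5475, 0.2474, 0.0164]
eef_rot: [0.707, -0.033, 0.706, 0.037]
wrist_force: [-3.0, 1.4, 7.6]
opening: 0.126
```

Call:
step_arm([
  [0,0,6,0,0,0,255],
  [0,0,12,0,0,0,255],
  [0,0,18,0,0,0,255],
  [0,0,24,0,0,0,255],
  [0,0,28,0,0,0,255],
  [0,0,28,0,0,0,255],
])

```text
time_s: 72.58
eef_pos: [0.5757, 0.2502, 0.0164]
eef_rot: [0.707, -0.033, 0.705, 0.037]
wrist_force: [0.5, 3.3, 4.4]
opening: 0.124
```

Moved 153 mm; pressing the last few millimetres in to the stop.

Call:
step_arm([
  [0,0,3,0,0,0,255],
  [0,0,6,0,0,0,255],
  [0,0,9,0,0,0,255],
  [0,0,11,0,0,0,255],
  [0,0,11,0,0,0,255],
])

```text
time_s: 73.2
eef_pos: [0.5788, 0.2504, 0.0162]
eef_rot: [0.702, -0.034, 0.711, 0.037]
wrist_force: [-28.3, -3.8, 28.6]
opening: 0.129
```

Call:
step_arm([
  [0,0,-6,0,0,0,255],
  [0,0,-6,0,0,0,120],
  [0,0,-6,0,0,0,120],
  [0,0,-6,0,0,0,120],
  [0,0,-6,0,0,0,120],
  [-60,0,-6,0,0,0,120],
  [-120,0,-15,0,0,0,120],
  [-180,0,-60,0,0,0,120],
  [-180,0,-60,0,0,0,120],
])

```text
time_s: 74.32
eef_pos: [0.5266, 0.2443, 0.1998]
eef_rot: [0.709, -0.033, 0.704, 0.037]
wrist_force: [0.6, -0.3, -0.1]
opening: 0.527
```

Run:
```python
from h import *
p,d,P,i,T=snap("wrist"); h=cv2.cvtColor(p,cv2.COLOR_RGB2HSV); cv2.imwrite("pics/f0.png",p[:,:,::-1])
red=((h[...,0]<6)|(h[...,0]>174))&(h[...,1]>170)&(h[...,2]>80)
for m,a,c in comps(red,60):
    q=P[m]; q=q[np.isfinite(q).all(1)&(q[:,2]>.066)]
    if len(q)>20: ce=fit(q); print("tab",c,ce, "travel from out", np.linalg.norm(ce[0]-[.4332,.2356]))
ps,*_=snap("side"); cv2.imwrite("pics/f1.png",np.hstack([cv2.resize(p[120:400,60:500,::-1],(440,280)),cv2.resize(ps[170:310,130:310,::-1],(360,280))]))
pz,dz,Pz,*_=snap("scene"); cv2.imwrite("pics/f2.png",pz[:,:,::-1])
```

```text
tab [281.53353204 251.23397914] (array([0.58977515, 0.25115855]), np.float32(5.4055862), [11.20166301727295, 47.47887420654297], np.float64(0.07403108256961088)) travel from out 0.15734625861956505
```

View pics/f1.png

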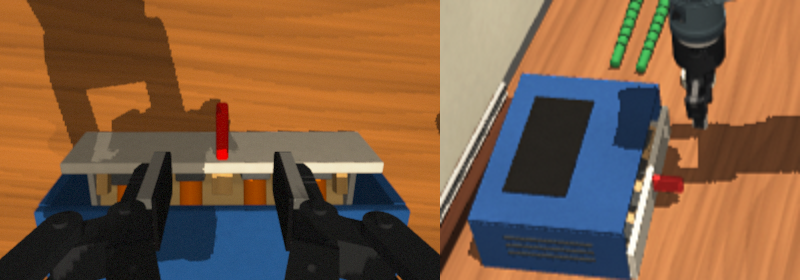

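The wrist view still shows a gap between the drawer front and the cabinet roof, and the travel measured is 157 mm of about 160. I'll push once more with shut fingers against the tab's outer end, where the gripper body can't touch the cabinet.

Run:
```python
from h import *
go([.535,.2457,.019],frame(YD))
p,d,P,i,T=snap("wrist"); h=cv2.cvtColor(p,cv2.COLOR_RGB2HSV)
a=np.radians(YD); ex=np.array([np.cos(a),np.sin(a)]); ey=np.array([-ex[1],ex[0]]); q=P[...,:2]-C0[:2]; X=q@ex; Y=q@ey
b=(h[...,0]>100)&(h[...,0]<125)&(h[...,1]>120)&(P[...,2]>.12)&(P[...,2]<.14)
w=(h[...,1]<80)&(P[...,2]>.068)&(P[...,2]<.085)&(abs(Y)<.16)
print("cabinet front edge X",np.percentile(X[b],[0.5,2,10])*1e3,b.sum()," front X",np.percentile(X[w],[2,50,98])*1e3)
```

```text
t 74.47 GO shift [176.    0.2   9.2] turn [-0.1  0.1 -0.3]
cabinet front edge X [83.50330651 83.86655507 84.65811564] 10143  front X [71.06066762 74.54476818 82.3417842 ]
```

Call:
step_arm([
  [0,0,9,0,0,0,255],
  [40,0,9,0,0,0,255],
  [90,0,9,0,0,0,255],
  [140,0,9,0,0,0,255],
  [172,0,9,0,0,0,255],
  [176,0,9,0,0,0,255],
  [176,0,16,0,0,0,255],
  [176,0,22,0,0,0,255],
  [176,0,26,0,0,0,255],
  [176,0,28,0,0,0,255],
])

```text
time_s: 75.78
eef_pos: [0.5547, 0.2476, 0.0202]
eef_rot: [0.707, -0.033, 0.705, 0.037]
wrist_force: [0.9, 0.4, -0.2]
opening: -0.0
```

Call:
step_arm([
  [0,0,2,0,0,0,255],
  [0,0,4,0,0,0,255],
  [0,0,5,0,0,0,255],
  [0,0,5,0,0,0,255],
])

```text
time_s: 76.28
eef_pos: [0.5562, 0.2478, 0.019]
eef_rot: [0.705, -0.033, 0.708, 0.037]
wrist_force: [-8.5, -0.7, 6.4]
opening: -0.002
```

Call:
step_arm([
  [0,0,2,0,0,0,255],
  [0,0,4,0,0,0,255],
  [0,0,4,0,0,0,255],
])

```text
time_s: 76.65
eef_pos: [0.5559, 0.2478, 0.0186]
eef_rot: [0.702, -0.034, 0.711, 0.036]
wrist_force: [-23.1, -4.4, 18.5]
opening: 0.001
```

Hard stop: 23 N with no travel, so the drawer is shut. Backing off, lifting clear and making the last checks.

Call:
step_arm([
  [0,0,-10,0,0,0,255],
  [0,0,-25,0,0,0,255],
  [-60,0,-25,0,0,0,255],
  [-120,0,-25,0,0,0,255],
  [-180,0,-60,0,0,0,255],
  [-180,0,-60,0,0,0,255],
  [-180,0,-60,0,0,0,255],
])

```text
time_s: 77.53
eef_pos: [0.503, 0.2415, 0.1995]
eef_rot: [0.707, -0.033, 0.705, 0.037]
wrist_force: [-0.1, -0.1, -0.0]
opening: -0.0
```

Run:
```python
from h import *
p,d,P,i,T=snap("wrist"); h=cv2.cvtColor(p,cv2.COLOR_RGB2HSV)
a=np.radians(YD); ex=np.array([np.cos(a),np.sin(a)]); ey=np.array([-ex[1],ex[0]]); q=P[...,:2]-C0[:2]; X=q@ex; Y=q@ey
b=(h[...,0]>100)&(h[...,0]<125)&(h[...,1]>120)&(P[...,2]>.12)&(P[...,2]<.14)
w=(h[...,1]<80)&(P[...,2]>.068)&(P[...,2]<.085)&(abs(Y)<.16)
print("cab",np.percentile(X[b],[0.5,2])*1e3," front",np.percentile(X[w],[2,50,98])*1e3)
red=((h[...,0]<6)|(h[...,0]>174))&(h[...,1]>170)&(h[...,2]>80)
for m,ar,c in comps(red,60):
    q=P[m]; q=q[np.isfinite(q).all(1)&(q[:,2]>.066)]
    if len(q)>20: ce=fit(q); print("tab",ce[0],"travel",np.linalg.norm(ce[0]-[.4332,.2356]))
for n in ("side","wrist"): 
    pp,dd,PP,*_=snap(n)
    for m,ar,c in comps(orange(pp)&(PP[...,2]>0)&(PP[...,2]<.13),10): print(n,"orange",np.round(c),ar,np.round(np.nanmedian(PP[m],0),3))
pz,dz,Pz,*_=snap("scene"); z=np.load("pics/scene0.npz"); P0=cloud(z["d"],ctrl.camera_info("scene"),ctrl.camera_info("scene")["T"])
def cl(p,P,lo,hi,s=120):
    h=cv2.cvtColor(p,cv2.COLOR_RGB2HSV); return (h[...,0]>=lo)&(h[...,0]<=hi)&(h[...,1]>s)&(h[...,2]>60)&(P[...,2]>.008)&(P[...,2]<.06)
for nm,lo,hi in (("purple",130,160),("green",50,75),("red",0,4)):
    for pp,PP,t in ((z["p"],P0,"before"),(pz,Pz,"after")): print(nm,t,[(np.round(c).tolist(),np.round(np.nanmedian(PP[m],0)[:2],3).tolist()) for m,ar,c in comps(cl(pp,PP,lo,hi),80)])
cv2.imwrite("pics/f3.png",pz[:,:,::-1])
```

```text
cab [83.28056803 83.57182318]  front [71.70591271 75.04345127 83.15520541]
tab [0.57225275 0.2492737 ] travel 0.13972342795288006
wrist orange [15.  5.] 199 [ 0.368 -0.016  0.001]
wrist orange [397. 156.] 70444 [0.458 0.366 0.001]
wrist orange [ 56. 231.] 23262 [ 0.585 -0.003  0.001]
wrist orange [176. 233.] 1602 [0.574 0.128 0.001]
wrist orange [ 22. 253.] 411 [ 0.62  -0.044  0.001]
wrist orange [263. 268.] 59 [0.613 0.23  0.001]
purple before [([260.0, 203.0], [0.354, 0.021]), ([89.0, 344.0], [0.555, -0.608])]
purple after [([260.0, 204.0], [0.355, 0.019]), ([89.0, 344.0], [0.555, -0.608])]
green before [([316.0, 277.0], [0.731, -0.081]), ([22.0, 282.0], [0.252, -0.678]), ([337.0, 283.0], [0.782, -0.055]), ([324.0, 293.0], [0.785, -0.105]), ([282.0, 299.0], [0.735, -0.2]), ([254.0, 318.0], [0.736, -0.287]), ([279.0, 327.0], [0.796, -0.259]), ([269.0, 335.0], [0.797, -0.289])]
green after [([320.0, 275.0], [0.73, -0.065]), ([22.0, 282.0], [0.252, -0.678]), ([330.0, 288.0], [0.784, -0.083]), ([282.0, 299.0], [0.735, -0.2]), ([254.0, 318.0], [0.736, -0.287]), ([279.0, 327.0], [0.796, -0.259]), ([269.0, 335.0], [0.796, -0.29])]
red before [([381.0, 119.0], [0.177, 0.875]), ([304.0, 146.0], [0.17, 0.393]), ([133.0, 238.0], [0.252, -0.378]), ([27.0, 305.0], [0.35, -0.685])]
red after [([382.0, 119.0], [0.177, 0.876]), ([305.0, 146.0], [0.171, 0.393]), ([133.0, 238.0], [0.252, -0.379]), ([27.0, 305.0], [0.35, -0.685])]
```

View pics/f3.png

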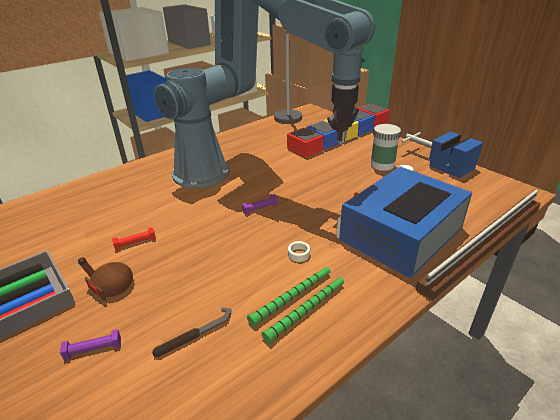

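The front's inner edge (83.2 mm) now meets the cabinet edge (83.3 mm), the bystanders have not moved, and the hand is clear.

```bash
python3 -c "
from bench import ctrl
print(ctrl.get_obs()['time_s']); print(ctrl.hand_in())"
```

```text
77.725
the job is handed in; nothing more can be done
None
```

All four orange cartridges are in their own channels with the heavy end low, the drawer is shut, and the job is handed in at 77.7 s. I judged each heavy end from the wrist moment while the cartridge was lifted.

**Checks that passed**
- **Seating:** before closing, all four tubes lay parallel to the cradle in channels 1–4. Each was within about 4 mm of its channel line, and the ends lay between the lips.
- **Heavy end:** repeat moment readings for each cartridge kept the same sign. They were 0.07–0.14 N·m with the hand vertical.
- **Drawer:** it reached a hard stop at 23 N, and its front lies flush with the cabinet edge to within measurement.
- **Everything else:** the purple and red look-alikes measured unmoved, and the two green grips as far as the cameras saw them. The tape, driver head, remover and canister look unmoved in the last picture. The epoxy jar is mostly hidden there and was not measured.

**Trouble and disagreements**
- **Fingertips:** they sit about 35 mm short of the reported TCP. My first pinch closed above the tab, and I corrected for the offset afterwards.
- **Cartridge B:** it snagged the drawer front while going in and pushed the drawer in about 25 mm. A second try was blocked because of that shift. Wrist force reached 60 N and 46 N. I set B down, pulled the drawer fully out again and reseated it.
- **Setting B down:** one of these put about 58 N on the wrist, probably from fingertips on the counter.
- **Cartridge C:** it had been knocked about 27 mm aside, so I measured it again before grasping.
- **Last tab reading:** it gave 140 mm of drawer travel. I discounted it because I took the fingers to be hiding part of the tab; an earlier clear view gave 157 mm.

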